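Clear the squaring fixture and hold a manifold block in its corner

ROBOT

A 7-joint arm with a two-finger parallel gripper is mounted at the origin on a cart in front of the work surface, level with it; the furniture and walls round the work are solid. World frame = base frame: x ahead of the robot, y to its left, z up, the work surface at z = 0. Lengths are in m, angles in rad, forces in N, time in s.
With the tool pointing down it reaches from about 0.425 to 0.95 m from the base axis. Payload 4.7 kg.
Tool frame: the origin (TCP) lies between the finger pads; the fingertips stand 11 mm ahead of it and the grasp point (between the pads) lies 8 mm behind it (finger_overhang is the distance from the TCP to the fingertips, in m); z points along the fingers, y is the line along which they close (so a half turn about z gives the same grasp; the last joint's range is limited). The gripper opens to 85 mm and grips with 20 to 120 N. Pads are 22 mm wide; open, the fingers measure 114 mm over their backs; the gripper's body (76 mm by 85 mm) begins 54 mm behind the grasp point. The pads swing forward as they close: fully open they stand 13 mm farther back than shut.
Start: joints at [1.154, 0.469, -0.049, 1.532, 0.024, 1.141, -0.082], TCP at [0.255, -0.625, 0.22] pointing down, gripper open.
Joint ranges: [-2.59, 2.59], [-0.33, 1.99], [-1.39, 1.29], [0.1, 2.45], [-1.04, 4.18], [0.21, 1.99], [-2.66, 2.66]. Speed limits (rad/s): [2.57, 2.57, 3.14, 3.14, 3.14, 3.14, 3.14].

INTERFACE

Orientations are given as a rotation vector (axis times angle).
In Python, from bench import sense, grab_frame, get_calibration, job_done, silhouettes, spot_point, finger_overhang gives the robot as it stands. The module is installed in compiled form; this text tells all that it offers.
- The arm moves only by the shell command python3 -m pendant 'ROWS' [FORCE]. ROWS is a JSON object whose one key "series" holds a list of rows, each an object of numbers: "tx", "ty", "tz": the shift along the tool's x, y, z in units of 25 mm (1.0 is 25 mm); "wx", "wy", "wz": the turn, a rotation vector about the tool's x, y, z in units of 6 degrees (1.0 is 6 degrees); "grip": the closure, from 0 (fully open) to 1 (shut). A call has exactly 5 rows; each row shifts and turns the commanded pose from where the row before left it, along the tool's axes as they then stand; what a row does not reach is not made up. A row lasts 1/10 s, in which the tool goes at most 50 mm and 8.59 degrees, less where a joint would pass 70% of its speed; a pose out of reach is approached as far as the arm can. A call is refused whole if a number of a shift passes 1 or a number of a turn 1, either way. A call with a gripper value outside its range is refused whole. The fingers move at their own pace and stop on an object; FORCE is the grip in N (left out, the last holds). Time passes only in rows, so rows that do not move let the fingers close, or fill a call up. It gives the time, the measured TCP pose, the force, the opening and the grip force at its end, in the units of the state.
- sense(): the state, without advancing time (a new reading comes with each control period).
- grab_frame(name): name is "scene" or "top" or "wrist"; returns (picture, depth): 480x640x3 uint8, red, green, blue; 480x640 float32, m along the optical axis (not along the pixel's ray), 0 where there is no reading.
- get_calibration(name): a dict with "fx", "fy", "cx", "cy" (pixels), "pose" (4x4, takes a point from camera to world coordinates). Camera axes: x right, y down, z forward; pixel columns grow to the right and rows downward; lengths in m; the calibration is good to about 2 mm. A picture is of the moment at which its call begins: read the wrist's pose just before it. get_calibration takes no time and is no camera call; for the wrist camera it gives the pose at the moment of the call.
- job_done(): hands the job in; it is judged then, once.
Trained networks look in the newest picture that a camera, given by its name, has taken for a name from the list of things; names that differ only in an ending like _2 or _b are one class to them, and where a whole thing is asked for, a point or a joint stands for the part that bears it (a point fixed in the world has none). Each returns a list of dicts, best first, with "confidence" (0 to 1); they miss things now and then, are a little off and sometimes report something else, mostly with a low value. They report only what shows in the picture. A call takes as long as a camera call. They do not tell look-alikes from the thing itself.
- silhouettes(camera, query): "region" (480x640 bool, what is visible of it).
- spot_point(camera, query): "location" ([x, y, z] in m, in world coordinates, good to about 4 mm: a listed point, or the origin of a listed thing).
The state is a dict: "t": time; "joint_pos": joint angles; "dq": joint speeds; "effort": joint torques, N m; "eef_pos": TCP position; "eef_rot": TCP orientation; "contact_force": force on the tool from outside, world axes, zero at the start; "wrist_torque": the same for the moment, N m; "width": opening from 0.0 (shut) to 1.0 (fully open); "grip_force": force on a finger pad.
Only numpy, scipy, OpenCV 4.12 (cv2) and the standard library are available. Lean on these libraries where they do the work, as an engineer would, in place of code of your own. Each camera call takes 0.05 s, during which the arm holds its last target. There are 200 camera calls.

TASK

Take the flat setting plate out of the squaring fixture and hang it by its hole on the slanted peg of the stand, letting go of it so that it hangs freely. Then stand the machined metal block upright and flat on the fixture's bed and press it squarely into the corner so that it bears firmly on both fences at once, and finish while still gripping it and pressing it there: do not let go. Leave the small brown bottle and the black screw cap alone.

Things in the scene. Friction and masses are not known exactly. Their poses are not given: they have to be found in the camera images.
- fixture: Squaring fixture, fixed to the bench: a steel bed 150 x 150 x 10 mm with two low aluminium fences 14 mm thick that rise 16 mm above the bed (tops 26 mm above the bench) along its +x and +y edges. Origin: centre of the bed's underside, on the bench. Its x and y axes lie along the bed's edges, turned up to about 0.3 rad from the world's.
- corner (a point): The inner corner of the fixture: the point on the bed's top face (10 mm above the bench) where the planes of the two fences' inner faces meet, at (61, 61, 10) mm in the fixture's frame. Axes as the fixture's: the free nest lies on its -x, -y side.
- fence_back: The fence on the bed's +x edge (far side from the robot), 14 x 148 x 16 mm; its inner face looks along the fixture's -x, 7 mm from its origin, and passes through the corner point. Origin: centre of its underside. Fixed to the bed.
- fence_side: The fence on the bed's +y edge (robot's left), 122 x 14 x 16 mm; its inner face looks along the fixture's -y, 7 mm from its origin, and passes through the corner point. It stops 12 mm short of the back fence (relief gap). Fixed to the bed.
- plate: Loose steel setting plate, 120 g, 100 x 50 x 5 mm, lying flat in the fixture at the start. Origin: centre of its underside; x along its length, z up. A round through hole of 26 mm diameter is centred at x = +28 mm; an upright dark grip, 26 mm (x) x 12 mm (y) x 34 mm tall, stands on its upper face at x = -25 mm (its top 38.5 mm above the plate's underside).
- plate_hole (a point): Centre of the plate's 26 mm hole, at half the plate's thickness: (28, 0, 2.5) mm in the plate's frame.
- plate_grip (a point): Point inside the plate's upright grip, 10 mm below its top: (-25, 0, 28.5) mm in the plate's frame. The grip is 12 mm thick along the plate's y.
- stand: Stand fixed to the bench: round foot of 72 mm diameter and 12 mm high, upright rod of 14 mm diameter to 128 mm height, with a collar of 20 mm diameter at its top (110 to 128 mm) from which a straight peg of 8 mm diameter rises at 45 degrees toward the stand's own -x. Origin: centre of the foot's underside; z up; yaw at most about 0.4 rad.
- peg_root (a point): Where the peg's axis leaves the collar: (-10, 0, 126) mm in the stand's frame.
- peg_tip (a point): End of the peg, on its axis, round-nosed: (-57, 0, 173) mm in the stand's frame.
- block: Loose machined aluminium manifold block, 0.23 to 0.47 kg, 60 (x) x 44 (y) x 50 (z) mm, with shallow dark port marks. It stands upright on the bench. Origin: centre of its underside.
- bottle: Bystander: small brown round bottle, 42 mm diameter, 93 mm tall, loose. Origin: centre of its underside.
- cap: Bystander: black screw cap, 37 mm diameter, 25 mm tall, loose. Origin: centre of its underside.
There are look-alikes about, which are no part of the job. Leave any green look-alike of the plate alone.

How it is judged:
By the outcome, as a careful person would: the job done as asked, in the order asked, and still so for the second after the job is handed in, while the arm keeps its last pose, push and grip.
It also fails if it takes over 72 s, if anything falls off the work surface, if the arm or the gripper's body presses on something with over 40 N, if the wrist force passes 120 N, or if a joint passes its speed limit or range.

## Working session

There is one attempt and no reset: what is moved stays moved. The work goes in short steps, Python scripts to look and compute and a shell command to move; the robot and the scene stay as the last step left them, time stands still between calls to the robot, and variables do not carry over. Pictures are saved under pics/ and viewed, at most 10 in all, crops included, and the job is handed in when it is done.

```bash
mkdir -p pics
python3 - <<'E'
from bench import *
import cv2,numpy as np
s=sense();print(s)
a,_=grab_frame("scene");b,_=grab_frame("top")
cv2.imwrite("pics/scene0.png",a[:,:,::-1]);cv2.imwrite("pics/top0.png",b[:,:,::-1])
for n in ["fixture","corner","plate","plate_hole","plate_grip","stand","peg_root","peg_tip","block","bottle","cap"]:
  for c in ["top","scene"]:
    print(n,c,[(np.round(d["location"],4).tolist(),round(d["confidence"],2)) for d in spot_point(c,n)])
print(finger_overhang if not callable(finger_overhang) else finger_overhang())
E
```

```text
{'t': 0.0, 'joint_pos': array([ 1.15413085,  0.46948359, -0.04862681,  1.53372645,  0.02410736,
        1.14098619, -0.08228803]), 'dq': array([-0.00157036,  0.00055574,  0.00064013,  0.00110721,  0.00079097,
       -0.00072751, -0.00024752]), 'effort': array([ 2.24469495e-04, -5.10314512e+01, -4.66960715e-02, -2.37715191e+01,
        1.05396382e-02,  7.42400618e-03, -1.29645734e-07]), 'eef_pos': array([ 0.2550209 , -0.6242999 ,  0.21871936]), 'eef_rot': array([-3.08077845e+00, -6.05029725e-01,  7.12952011e-04]), 'contact_force': array([0.48174555, 0.37126776, 0.21566393]), 'wrist_torque': array([ 0.00339542,  0.00570906, -0.05821165]), 'grip_force': 0.0, 'width': 0.9955641154313566}
fixture top [([0.5401, 0.0059, 0.004], 0.7)]
fixture scene [([0.54, 0.0074, 0.0014], 0.57), ([0.6193, 0.2775, 0.0032], 0.33)]
corner top [([0.6145, 0.0576, 0.0096], 0.68)]
corner scene [([0.6087, 0.0561, 0.0085], 0.83)]
plate top [([0.5444, 0.0127, 0.0077], 0.64), ([0.4858, 0.4974, 0.0005], 0.63), ([0.5396, 0.0771, 0.0142], 0.51)]
plate scene [([0.4796, 0.4962, -0.0017], 0.86), ([0.5453, 0.0097, 0.0122],
[... 449 characters left out ...]
op [([0.4546, 0.1922, 0.1275], 0.61)]
peg_root scene [([0.4607, 0.192, 0.1261], 0.84), ([0.4119, 0.2019, 0.1696], 0.52)]
peg_tip top [([0.412, 0.1989, 0.1749], 0.98), ([0.3836, -0.0783, -0.0018], 0.22)]
peg_tip scene [([0.41, 0.2003, 0.1742], 0.8)]
block top [([0.4751, 0.3222, 0.0043], 0.87), ([0.5729, 0.015, 0.0135], 0.41)]
block scene [([0.4743, 0.3245, -0.0042], 0.61), ([0.5443, 0.0773, 0.0126], 0.23)]
bottle top [([0.6143, 0.2791, -0.002], 0.72), ([0.4556, 0.1898, 0.1278], 0.27)]
bottle scene [([0.6202, 0.2779, 0.001], 0.83), ([0.5723, 0.0175, 0.0122], 0.46)]
cap top [([0.3818, -0.077, -0.0024], 0.57)]
cap scene [([0.3873, -0.0811, -0.0021], 0.74), ([0.5437, 0.0115, 0.0145], 0.65)]
0.011
```

View pics/top0.png

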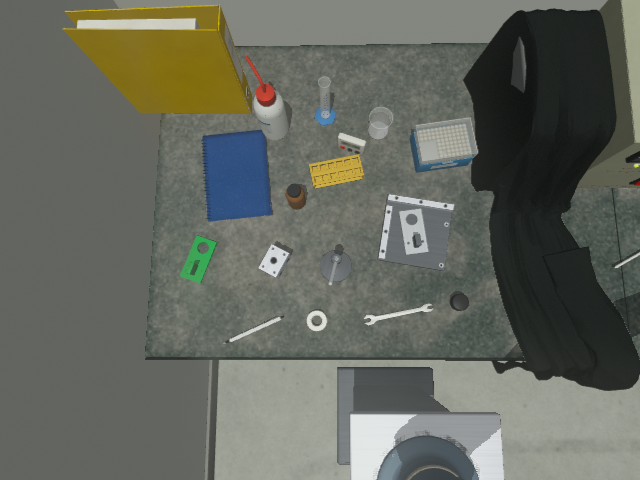

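View pics/scene0.png

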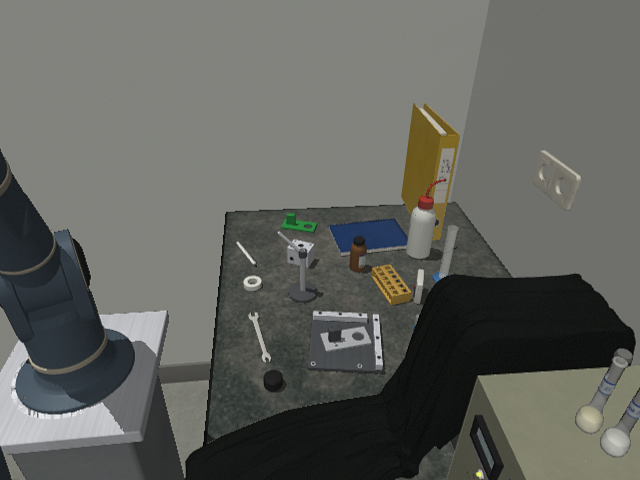

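Top view: the real plate (grey steel, dark grip) lies in the fixture with its centre at (413,231), hole at about (411,219) and grip at (417,240). The green look-alike is at (198,259), so I leave it alone. The block is at (274,260), the stand at (337,263) with its peg pointing down to (332,283), the bottle at (296,195) and the cap at (459,301). A black cloth stands between the arm's start pose and the work area.

The scene view agrees. Next I measure obstacle heights, yaws and the top-camera geometry.

```bash
cat > h.py <<'E'
from bench import *
import numpy as np, cv2
from scipy.spatial.transform import Rotation as R
def cloud(c):
    a,d=grab_frame(c);k=get_calibration(c)
    v,u=np.mgrid[:480,:640]
    p=np.stack([(u-k["cx"])/k["fx"]*d,(v-k["cy"])/k["fy"]*d,d],-1)@k["pose"][:3,:3].T+k["pose"][:3,3]
    p[d==0]=np.nan
    return a,p
def rect(p,m):
    q=p[m][:,:2];q=q[~np.isnan(q).any(1)]
    (c,s,a)=cv2.minAreaRect((q*1000).astype(np.float32));return np.round(c,1),np.round(s,1),round(a,1),len(q)
def tool():
    s=sense();r=R.from_rotvec(s["eef_rot"]).as_matrix()
    return s["eef_pos"],r
def togo(pos,yaw):
    """remaining shift in tool axes (units of 25 mm) and yaw (units of 6deg about tool z), tool-x yaw deg"""
    p,r=tool();y=np.degrees(np.arctan2(r[1,0],r[0,0]))
    d=(yaw-y+180)%360-180
    print("pos",np.round(p,4),"yaw",round(y,1),"tilt",np.round(r[:,2],3),"units",np.round(r.T@(np.array(pos)-p)/.025,2),"wz",round(-d/6,2))
E
python3 - <<'E'
from h import *
a,p=cloud("top");z=p[...,2]
# coarse heightmap (max z) on 5cm grid
X=np.arange(-.1,1.0,.05);Y=np.arange(-.8,.7,.05)
print("y   ",*[f"{int(y*100):4d}" for y in Y])
for x in X[::-1]:
    print(f"{x:.2f}",*[f"{int(np.max(z[m])*100) if (m:=(abs(p[...,0]-x-.025)<.025)&(abs(p[...,1]-y-.025)<.025)&(z>-1)).any() else -9:4d}" for y in Y])
for n in ["fixture","fence_back","fence_side","plate","plate_grip","block","stand"]:
    for d in silhouettes("top",n)[:2]:
        m=d["region"];zz=z[m]
        print(n,round(d["confidence"],2),rect(p,m),"zmed",round(float(np.nanmedian(zz)),4),round(float(np.nanmax(zz)),4))
w=lambda x0,x1,y0,y1,z0,z1:(p[...,0]>x0)&(p[...,0]<x1)&(p[...,1]>y0)&(p[...,1]<y1)&(z>z0)&(z<z1)
print("block top",rect(p,w(.42,.53,.27,.37,.04,.06)))
print("fences",rect(p,w(.44,.66,-.1,.12,.0215,.03)))
print("bed",rect(p,w(.44,.66,-.1,.12,.006,.03)))
print("grip",rect(p,w(.44,.66,-.1,.12,.035,.06)))
E
```

```text
y     -80  -75  -70  -64  -59  -54  -49  -44  -39  -34  -29  -24  -19  -14   -9   -4    0    5   10   15   20   25   30   35   40   45   50   55   60   65
0.95   -9   -9   -9   -9   -9   -9   -9   -9   -9   -9   -9   -9    0    0    0    0    0    0    0    0    0    0    0    0    0   -9   -9   -9   -9   25
0.90   -9   -9   -9   -9   -9   -9   -9   -9   27   27   -9   -9   27   26    0    0    0    0    0    0    0    0    0    0    0   -9   -9   -9   -9   31
0.85   -9   -9   -9   -9   -9   -9   -9   -9   27   27   29   29   29   29    0    0    0    0    0    0    0    0    0   32   32   32   32   32   32   37
0.80   -9   -9   -9   -9   -9   -9   -9   -9   27   27   29   29   29   28    0    0    0    7    7    0   15   11   21   31   32   32   32   32   32   44
0.75   -9   -9   -9   -9   -9   -9   -9   -9   -9   27   30   30   30   28    8    8    8    7    7    6    0   11   20   14    1    1    1    0    0   45
0.70   -9   -9   -9   -9   -9   -9   -9   -9   -9   27   30   30   30   29    8    8    8    0    6    6    3    0    1    1    1    1    1    0    0   45
0.65   -9   -9 
[... 2913 characters left out ...]
0.0522
plate 0.63 (array([482.1, 502.6]), array([ 54.8, 101.1]), 69.6, 878) zmed 0.0058 0.043
plate_grip 0.77 (array([481.7, 501.5]), array([ 54.2, 105.9]), 72.4, 933) zmed 0.0056 0.043
plate_grip 0.7 (array([543.4,  13.2]), array([102.6,  52. ]), 7.9, 882) zmed 0.0159 0.0522
block 0.74 (array([472.2, 322.7]), array([43.9, 59.9]), 61.8, 627) zmed 0.0502 0.0562
stand 0.8 (array([461.5, 192.8]), array([69.2, 79.4]), 40.2, 782) zmed 0.0111 0.1763
block top (array([472.4, 323. ]), array([44.3, 60. ]), 61.9, 578)
fences (array([541.3,   9. ]), array([148.7, 148.5]), 80.1, 774)
bed (array([544. ,  31.3]), array([197.4, 150.6]), 80.1, 4372)
grip (array([516.8,  10.7]), array([25.5, 12.6]), 6.8, 84)
```

Measured from the top camera:
- **Fixture:** yaw about -9.9°, corner at about (0.611, 0.058).
- **Plate:** yaw 7°, grip at (0.517, 0.011).
- **Block:** centre (0.472, 0.323), 60 mm axis at -28°.

I stay at a reduced radius to clear the cloth, which is low for x < 0.55.

```bash
python3 -m pendant '{"series":[{"tx":0.72,"ty":-0.84,"grip":0.4},{"tx":0.72,"ty":-0.84,"grip":0.4},{"tx":0.72,"ty":-0.84,"grip":0.4},{"tx":0.72,"ty":-0.84,"grip":0.4},{"tx":0.72,"ty":-0.84,"grip":0.4}]}'
python3 -m pendant '{"series":[{"tx":0.72,"ty":-0.84,"grip":0.4},{"tx":0.72,"ty":-0.84,"grip":0.4},{"tx":0.72,"ty":-0.84,"grip":0.4},{"tx":0.72,"ty":-0.84,"grip":0.4},{"tx":0.72,"ty":-0.84,"grip":0.4}]}'
python3 -m pendant '{"series":[{"tx":0.72,"ty":-0.84,"grip":0.4},{"tx":0.72,"ty":-0.84,"grip":0.4},{"tx":0.72,"ty":-0.84,"grip":0.4},{"tx":0.72,"ty":-0.84,"grip":0.4},{"tx":0.72,"ty":-0.84,"grip":0.4}]}'
python3 -m pendant '{"series":[{"tx":0.72,"ty":-0.84,"grip":0.4},{"tx":0.72,"ty":-0.84,"grip":0.4},{"tx":0.72,"ty":-0.84,"grip":0.4},{"tx":0.72,"ty":-0.84,"grip":0.4},{"tx":0.72,"ty":-0.84,"grip":0.4}]}'
python3 -m pendant '{"series":[{"tx":0.98,"ty":-0.56,"grip":0.4},{"tx":0.98,"ty":-0.56,"grip":0.4},{"tx":0.98,"ty":-0.56,"grip":0.4},{"tx":0.98,"ty":-0.56,"grip":0.4},{"tx":0.98,"ty":-0.56,"grip":0.4}]}'
python3 -m pendant '{"series":[{"tz":0.7,"wz":0.5,"grip":0.4},{"tz":0.7,"wz":0.5,"grip":0.4},{"tz":0.7,"wz":0.5,"grip":0.4},{"tz":0.7,"wz":0.5,"grip":0.4},{"tz":0.7,"wz":0.5,"grip":0.4}]}'
python3 - <<'E'
from h import *
print(np.round(sense()["joint_pos"],2),sense()["width"])
togo([.5168,.0107,.033],7)
a,p=cloud("wrist");cv2.imwrite("pics/w1.png",a[:,:,::-1])
z=p[...,2];w=lambda x0,x1,y0,y1,z0,z1:(p[...,0]>x0)&(p[...,0]<x1)&(p[...,1]>y0)&(p[...,1]<y1)&(z>z0)&(z<z1)
m=w(.47,.56,-.03,.05,.036,.056);print(rect(p,m),np.nanmedian(z[m]) if m.any() else 0)
for n in ["plate_grip","plate_hole"]: print([(np.round(d["location"],4),round(d["confidence"],2)) for d in spot_point("wrist",n)])
E
```

```text
[ 1.15  0.47 -0.05  1.53  0.02  1.14 -0.08] 0.995991564242742
pos [ 0.2553 -0.6249  0.2198] yaw 22.2 tilt [ 0. -0. -1.] units [ 19.3  -19.58   7.47] wz 2.54
(array([0., 0.]), array([0., 0.]), 0.0, 0) 0
[]
[]$.series[0]: bad value
$.series[0]: bad value
$.series[0]: bad value
$.series[0]: bad value
$.series[0]: bad value
$.series[0]: bad value
```

View pics/w1.png

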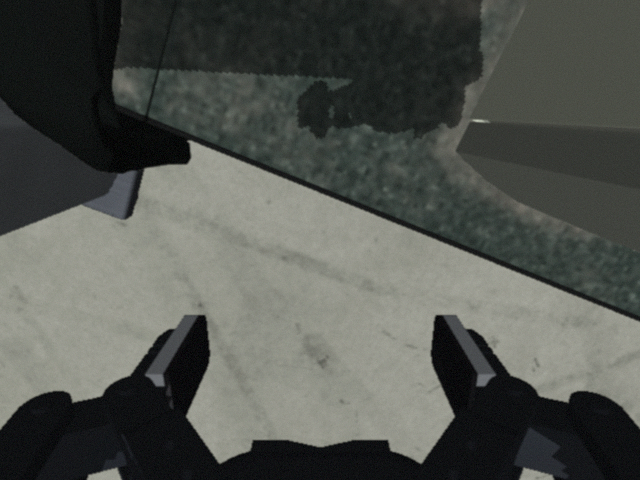

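The wrist view shows the open fingers off the table edge, with the cloth at top left and the cabinet at right. The rows were refused, so nothing moved. Probably every key is required, so I test with one call.

```bash
python3 -m pendant '{"series":[{"tx":0.72,"ty":-0.84,"tz":0,"wx":0,"wy":0,"wz":0,"grip":0.4},{"tx":0.72,"ty":-0.84,"tz":0,"wx":0,"wy":0,"wz":0,"grip":0.4},{"tx":0.72,"ty":-0.84,"tz":0,"wx":0,"wy":0,"wz":0,"grip":0.4},{"tx":0.72,"ty":-0.84,"tz":0,"wx":0,"wy":0,"wz":0,"grip":0.4},{"tx":0.72,"ty":-0.84,"tz":0,"wx":0,"wy":0,"wz":0,"grip":0.4}]}'
```

```text
t: 2.25
eef_pos: [0.2992, -0.4926, 0.2199]
eef_rot: [3.082, 0.605, 0.0]
contact_force: [0.8, -0.3, -0.1]
width: 0.596
grip_force: 0.0
```

```bash
python3 -m pendant '{"series":[{"tx":0.72,"ty":-0.84,"tz":0,"wx":0,"wy":0,"wz":0,"grip":0.4},{"tx":0.72,"ty":-0.84,"tz":0,"wx":0,"wy":0,"wz":0,"grip":0.4},{"tx":0.72,"ty":-0.84,"tz":0,"wx":0,"wy":0,"wz":0,"grip":0.4},{"tx":0.72,"ty":-0.84,"tz":0,"wx":0,"wy":0,"wz":0,"grip":0.4},{"tx":0.72,"ty":-0.84,"tz":0,"wx":0,"wy":0,"wz":0,"grip":0.4}]}'
python3 -m pendant '{"series":[{"tx":0.72,"ty":-0.84,"tz":0,"wx":0,"wy":0,"wz":0,"grip":0.4},{"tx":0.72,"ty":-0.84,"tz":0,"wx":0,"wy":0,"wz":0,"grip":0.4},{"tx":0.72,"ty":-0.84,"tz":0,"wx":0,"wy":0,"wz":0,"grip":0.4},{"tx":0.72,"ty":-0.84,"tz":0,"wx":0,"wy":0,"wz":0,"grip":0.4},{"tx":0.72,"ty":-0.84,"tz":0,"wx":0,"wy":0,"wz":0,"grip":0.4}]}'
python3 -m pendant '{"series":[{"tx":0.72,"ty":-0.84,"tz":0,"wx":0,"wy":0,"wz":0,"grip":0.4},{"tx":0.72,"ty":-0.84,"tz":0,"wx":0,"wy":0,"wz":0,"grip":0.4},{"tx":0.72,"ty":-0.84,"tz":0,"wx":0,"wy":0,"wz":0,"grip":0.4},{"tx":0.72,"ty":-0.84,"tz":0,"wx":0,"wy":0,"wz":0,"grip":0.4},{"tx":0.72,"ty":-0.84,"tz":0,"wx":0,"wy":0,"wz":0,"grip":0.4}]}'
python3 -m pendant '{"series":[{"tx":0.98,"ty":-0.56,"tz":0,"wx":0,"wy":0,"wz":0,"grip":0.4},{"tx":0.98,"ty":-0.56,"tz":0,"wx":0,"wy":0,"wz":0,"grip":0.4},{"tx":0.98,"ty":-0.56,"tz":0,"wx":0,"wy":0,"wz":0,"grip":0.4},{"tx":0.98,"ty":-0.56,"tz":0,"wx":0,"wy":0,"wz":0,"grip":0.4},{"tx":0.98,"ty":-0.56,"tz":0,"wx":0,"wy":0,"wz":0,"grip":0.4}]}'
python3 -m pendant '{"series":[{"tx":0,"ty":0,"tz":0.7,"wx":0,"wy":0,"wz":0.5,"grip":0.4},{"tx":0,"ty":0,"tz":0.7,"wx":0,"wy":0,"wz":0.5,"grip":0.4},{"tx":0,"ty":0,"tz":0.7,"wx":0,"wy":0,"wz":0.5,"grip":0.4},{"tx":0,"ty":0,"tz":0.7,"wx":0,"wy":0,"wz":0.5,"grip":0.4},{"tx":0,"ty":0,"tz":0.7,"wx":0,"wy":0,"wz":0.5,"grip":0.4}]}'
python3 - <<'E'
from h import *
print(np.round(sense()["joint_pos"],2),sense()["width"])
togo([.5168,.0107,.033],7)
a,p=cloud("wrist");cv2.imwrite("pics/w2.png",a[:,:,::-1])
z=p[...,2];w=lambda x0,x1,y0,y1,z0,z1:(p[...,0]>x0)&(p[...,0]<x1)&(p[...,1]>y0)&(p[...,1]<y1)&(z>z0)&(z<z1)
m=w(.47,.56,-.03,.05,.042,.056);print(rect(p,m),np.nanmedian(z[m]) if m.any() else 0)
for n in ["plate_grip","plate_hole"]: print([(np.round(d["location"],4),round(d["confidence"],2)) for d in spot_point("wrist",n)])
E
```

```text
t: 2.75
eef_pos: [0.3428, -0.3614, 0.22]
eef_rot: [3.082, 0.605, 0.0]
contact_force: [0.8, 0.1, 0.6]
width: 0.598
grip_force: 0.0
t: 3.25
eef_pos: [0.3864, -0.2301, 0.2201]
eef_rot: [3.082, 0.605, 0.001]
contact_force: [-0.2, 0.1, 0.4]
width: 0.6
grip_force: 0.0
t: 3.75
eef_pos: [0.4301, -0.0989, 0.2201]
eef_rot: [3.082, 0.605, 0.001]
contact_force: [0.2, -0.4, 0.3]
width: 0.6
grip_force: 0.0
t: 4.25
eef_pos: [0.5174, 0.012, 0.22]
eef_rot: [3.082, 0.605, 0.001]
contact_force: [0.9, 0.7, 0.2]
width: 0.599
grip_force: 0.0
t: 4.75
eef_pos: [0.5168, 0.0111, 0.1318]
eef_rot: [3.135, 0.194, 0.001]
contact_force: [-0.0, -0.1, 0.1]
width: 0.601
grip_force: 0.0
[ 0.24  0.35 -0.41  1.98  0.18  0.85 -1.72] 0.6013936574541625
pos [0.5168 0.0111 0.1318] yaw 7.1 tilt [ 0.001 -0.    -1.   ] units [-0.01  0.02  3.95] wz 0.01
(array([515.4,   9.5]), array([26. , 11.9]), 6.9, 733) 0.04667412216117131
[(array([ 0.6113, -0.0014,  0.0128]), 0.69), (array([0.5176, 0.0091, 0.042 ]), 0.65)]
[]
```

View pics/w2.png

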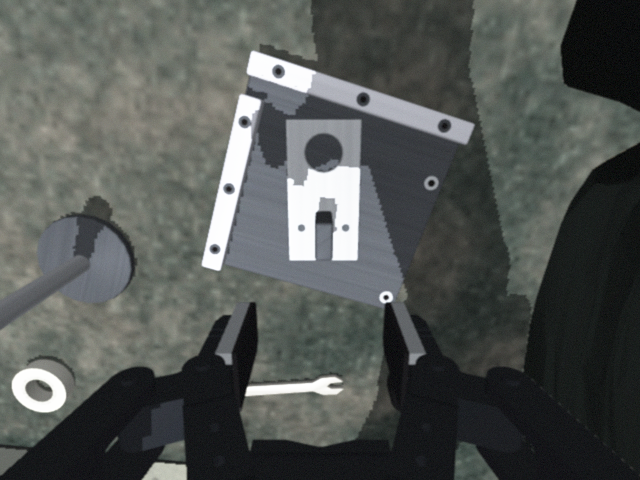

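The wrist view shows the grey steel plate with its dark grip at (323,235) and hole at (323,152), squarely between the open fingers. This is the real plate, not the green one. Descend and grip.

```bash
python3 -m pendant '{"series":[{"tx":0,"ty":0,"tz":0.8,"wx":0,"wy":0,"wz":0,"grip":0.4},{"tx":0,"ty":0,"tz":0.8,"wx":0,"wy":0,"wz":0,"grip":0.4},{"tx":0,"ty":0,"tz":0.8,"wx":0,"wy":0,"wz":0,"grip":0.4},{"tx":0,"ty":0,"tz":0.8,"wx":0,"wy":0,"wz":0,"grip":0.4},{"tx":0,"ty":0,"tz":0.7,"wx":0,"wy":0,"wz":0,"grip":0.4}]}' 60
python3 -m pendant '{"series":[{"tx":0,"ty":0,"tz":0,"wx":0,"wy":0,"wz":0,"grip":1},{"tx":0,"ty":0,"tz":0,"wx":0,"wy":0,"wz":0,"grip":1},{"tx":0,"ty":0,"tz":0,"wx":0,"wy":0,"wz":0,"grip":1},{"tx":0,"ty":0,"tz":0,"wx":0,"wy":0,"wz":0,"grip":1},{"tx":0,"ty":0,"tz":0,"wx":0,"wy":0,"wz":0,"grip":1}]}' 60
python3 -m pendant '{"series":[{"tx":0,"ty":0,"tz":-0.2,"wx":0,"wy":0,"wz":0,"grip":1},{"tx":0,"ty":0,"tz":-0.4,"wx":0,"wy":0,"wz":0,"grip":1},{"tx":0,"ty":0,"tz":-0.8,"wx":0,"wy":0,"wz":0,"grip":1},{"tx":0,"ty":0,"tz":-0.8,"wx":0,"wy":0,"wz":0,"grip":1},{"tx":0,"ty":0,"tz":-0.8,"wx":0,"wy":0,"wz":0,"grip":1}]}' 60
```

```text
t: 5.4
eef_pos: [0.5178, 0.0112, 0.0352]
eef_rot: [3.135, 0.199, 0.004]
contact_force: [-0.5, 0.7, 0.2]
width: 0.598
grip_force: 0.0
t: 5.9
eef_pos: [0.5179, 0.011, 0.0361]
eef_rot: [3.135, 0.198, 0.004]
contact_force: [-0.2, -1.2, 4.7]
width: 0.085
grip_force: 59.3
t: 6.4
eef_pos: [0.5162, 0.0114, 0.111]
eef_rot: [-3.135, -0.198, 0.001]
contact_force: [0.5, 1.3, -1.5]
width: 0.088
grip_force: 58.7
```

```bash
python3 -m pendant '{"series":[{"tx":0,"ty":0,"tz":-0.7,"wx":0,"wy":0,"wz":-0.8,"grip":1},{"tx":0,"ty":0,"tz":-0.7,"wx":0,"wy":0,"wz":-0.8,"grip":1},{"tx":0,"ty":0,"tz":-0.7,"wx":0,"wy":0,"wz":-0.8,"grip":1},{"tx":0,"ty":0,"tz":-0.7,"wx":0,"wy":0,"wz":-0.8,"grip":1},{"tx":0,"ty":0,"tz":-0.7,"wx":0,"wy":0,"wz":-0.8,"grip":1}]}' 60
python3 -m pendant '{"series":[{"tx":0,"ty":0,"tz":-0.4,"wx":0,"wy":0,"wz":-0.8,"grip":1},{"tx":0,"ty":0,"tz":-0.4,"wx":0,"wy":0,"wz":-0.8,"grip":1},{"tx":0,"ty":0,"tz":-0.4,"wx":0,"wy":0,"wz":-0.8,"grip":1},{"tx":0,"ty":0,"tz":-0.4,"wx":0,"wy":0,"wz":-0.8,"grip":1},{"tx":0,"ty":0,"tz":-0.4,"wx":0,"wy":0,"wz":-0.8,"grip":1}]}' 60
python3 -m pendant '{"series":[{"tx":0,"ty":0,"tz":0,"wx":0,"wy":0,"wz":-0.8,"grip":1},{"tx":0,"ty":0,"tz":0,"wx":0,"wy":0,"wz":-0.8,"grip":1},{"tx":0,"ty":0,"tz":0,"wx":0,"wy":0,"wz":-0.8,"grip":1},{"tx":0,"ty":0,"tz":0,"wx":0,"wy":0,"wz":-0.8,"grip":1},{"tx":0,"ty":0,"tz":0,"wx":0,"wy":0,"wz":-0.8,"grip":1}]}' 60
python3 -m pendant '{"series":[{"tx":0,"ty":0,"tz":0,"wx":0,"wy":0,"wz":-0.9,"grip":1},{"tx":0,"ty":0,"tz":0,"wx":0,"wy":0,"wz":-0.9,"grip":1},{"tx":0,"ty":0,"tz":0,"wx":0,"wy":0,"wz":-0.9,"grip":1},{"tx":0,"ty":0,"tz":0,"wx":0,"wy":0,"wz":-0.9,"grip":1},{"tx":0,"ty":0,"tz":0,"wx":0,"wy":0,"wz":-0.6,"grip":1}]}' 60
python3 - <<'E'
from h import *
print(np.round(sense()["joint_pos"],2))
togo([.4245,.1495,.25],105)
P,r=tool()
a,p=cloud("wrist");cv2.imwrite("pics/w3.png",a[:,:,::-1])
q=(p-P)@r   # in tool frame
m=(abs(q[...,0])<.12)&(abs(q[...,1])<.04)&(q[...,2]>.0)&(q[...,2]<.06)
for d in spot_point("wrist","plate_hole"): print("hole tool frame",np.round((np.array(d["location"])-P)@r,4),d["confidence"])
mm=m&(q[...,2]>.012)
qq=q[mm];print("plate pts x",np.percentile(qq[:,0],[1,99]),"y",np.percentile(qq[:,1],[1,99]),"z",np.percentile(qq[:,2],[5,50,95]))
# plate plane tilt
f=qq[(qq[:,0]>.012)];A=np.c_[f[:,:2],np.ones(len(f))];print("plane",np.linalg.lstsq(A,f[:,2],rcond=None)[0])
a,p=cloud("top");z=p[...,2]
m=(p[...,0]>.35)&(p[...,0]<.455)&(abs(p[...,1]-.195)<.04)&(z>.13)&(z<.185)
s=p[m];print(len(s));
c=s.mean(0);u=np.linalg.svd(s-c)[2][0];u*=np.sign(u[2])
print("peg centroid",c,"dir",u,"zmax",s[:,2].max(), s[np.argmax(s[:,2])],"xmin",s[s[:,0].argmin()])
f=(z>.008)&(z<.016)&(np.hypot(p[...,0]-.463,p[...,1]-.19)<.045)
q=p[f][:,:2].astype(np.float32)*1000;print("foot circle",cv2.minEnclosingCircle(q))
for n in ["peg_tip","peg_root"]:
  for k in ["top"]:
    print(n,[(np.round(d["location"],4),round(d["confidence"],2)) for d in spot_point(k,n)])
E
```

```text
t: 6.9
eef_pos: [0.5161, 0.0114, 0.1985]
eef_rot: [3.024, 0.851, -0.0]
contact_force: [0.1, -0.5, -1.0]
width: 0.083
grip_force: 58.7
t: 7.4
eef_pos: [0.516, 0.0114, 0.2481]
eef_rot: [2.781, 1.461, -0.001]
contact_force: [-0.4, -0.6, -1.0]
width: 0.083
grip_force: 58.8
t: 7.9
eef_pos: [0.516, 0.0114, 0.2477]
eef_rot: [-2.416, -2.008, 0.001]
contact_force: [-0.9, 0.2, -1.3]
width: 0.086
grip_force: 58.7
t: 8.4
eef_pos: [0.516, 0.0113, 0.2477]
eef_rot: [-1.921, -2.486, 0.001]
contact_force: [-0.5, -0.3, -0.8]
width: 0.084
grip_force: 58.8
[ 0.53  0.26 -0.75  1.84  0.2   1.12 -0.04]
pos [0.516  0.0113 0.2477] yaw 104.6 tilt [-0. -0. -1.] units [ 6.27 -2.15 -0.09] wz -0.06
plate pts x [-0.01349616  0.0747926 ] y [-0.0245572   0.02468629] z [0.01913501 0.02045696 0.02185885]
plane [ 0.02053316 -0.01707429  0.01971764]
91
peg centroid [0.43124125 0.19649799 0.15593214] dir [-0.70356682  0.16397575  0.69145187] zmax 0.17581457234487707 [0.41295303 0.20215228 0.17581457] xmin [0.40962435 0.20033129 0.17086515]
foot circle ((465.4620056152344, 188.87696838378906), 35.42741012573242)
peg_tip [(array([0.4123, 0.1989, 0.172 ]), 0.91)]
peg_root [(array([0.4569, 0.1911, 0.1261]), 0.77)]
```

View pics/w3.png

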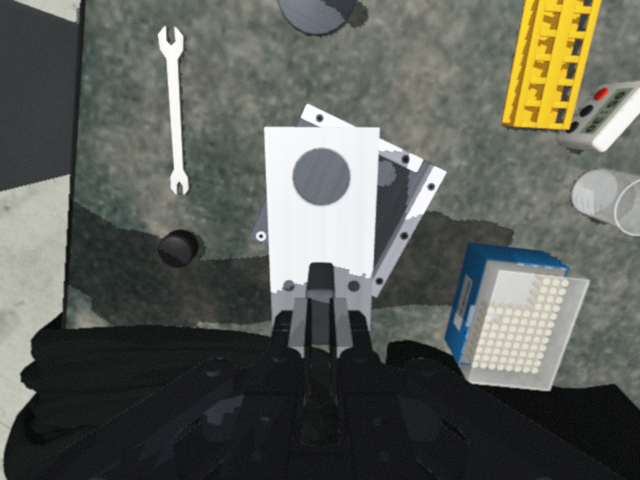

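The plate hangs level in the gripper, with its hole at (321,177) about 53 mm ahead of the TCP along tool x. Now I move the hole over the peg tip.

```bash
python3 -m pendant '{"series":[{"tx":0.63,"ty":-0.22,"tz":0,"wx":0,"wy":0,"wz":0,"grip":1},{"tx":0.63,"ty":-0.22,"tz":0,"wx":0,"wy":0,"wz":0,"grip":1},{"tx":0.63,"ty":-0.22,"tz":0,"wx":0,"wy":0,"wz":0,"grip":1},{"tx":0.63,"ty":-0.22,"tz":0,"wx":0,"wy":0,"wz":0,"grip":1},{"tx":0.63,"ty":-0.22,"tz":0,"wx":0,"wy":0,"wz":0,"grip":1}]}' 60
python3 -m pendant '{"series":[{"tx":0.63,"ty":-0.22,"tz":0,"wx":0,"wy":0,"wz":0,"grip":1},{"tx":0.63,"ty":-0.22,"tz":0,"wx":0,"wy":0,"wz":0,"grip":1},{"tx":0.63,"ty":-0.22,"tz":0,"wx":0,"wy":0,"wz":0,"grip":1},{"tx":0.63,"ty":-0.21,"tz":0,"wx":0,"wy":0,"wz":0,"grip":1},{"tx":0.6,"ty":-0.2,"tz":0,"wx":0,"wy":0,"wz":0,"grip":1}]}' 60
python3 - <<'E'
from h import *
print(np.round(sense()["joint_pos"],2))
togo([.4245,.1493,.2105],105)
P,r=tool();print("hole at",P+r@[.053,0,.023])
a,p=cloud("wrist");cv2.imwrite("pics/w4.png",a[:,:,::-1])
for n in ["peg_tip","plate_hole"]: print(n,[(np.round(d["location"],4),round(d["confidence"],2)) for d in spot_point("wrist",n)])
E
```

```text
t: 9.15
eef_pos: [0.4692, 0.0823, 0.2474]
eef_rot: [1.923, 2.483, -0.0]
contact_force: [0.7, -1.4, -1.3]
width: 0.087
grip_force: 58.7
t: 9.65
eef_pos: [0.4243, 0.1507, 0.2473]
eef_rot: [1.925, 2.483, 0.0]
contact_force: [0.7, -0.5, -0.9]
width: 0.088
grip_force: 58.7
[ 0.36  0.15 -0.86  1.97  0.13  1.08 -0.31]
pos [0.4243 0.1507 0.2473] yaw 104.4 tilt [ 0. -0. -1.] units [-0.06 -0.    1.47] wz -0.09
hole at [0.41105213 0.20202172 0.22432968]
peg_tip [(array([0.4149, 0.2004, 0.1707]), 0.79)]
plate_hole []
```

View pics/w4.png

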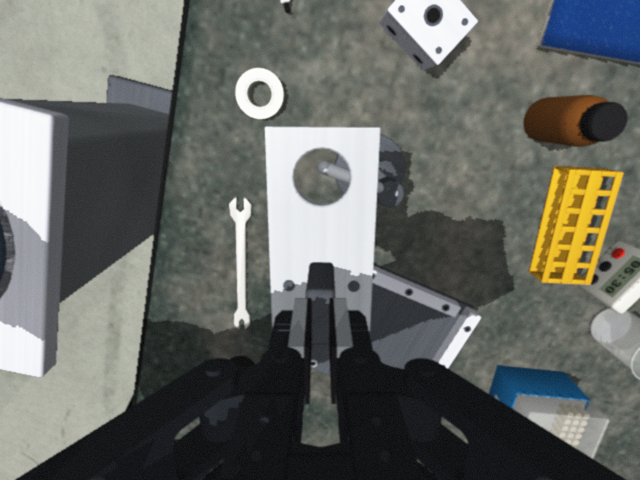

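The peg tip shows at (325,168) inside the hole, which is centred at (321,177). I go straight down about 50 mm, then diagonally along the peg.

```bash
python3 -m pendant '{"series":[{"tx":0,"ty":0,"tz":0.4,"wx":0,"wy":0,"wz":0,"grip":1},{"tx":0,"ty":0,"tz":0.4,"wx":0,"wy":0,"wz":0,"grip":1},{"tx":0,"ty":0,"tz":0.4,"wx":0,"wy":0,"wz":0,"grip":1},{"tx":0,"ty":0,"tz":0.4,"wx":0,"wy":0,"wz":0,"grip":1},{"tx":0,"ty":0,"tz":0.4,"wx":0,"wy":0,"wz":0,"grip":1}]}' 60
python3 -m pendant '{"series":[{"tx":-0.09,"ty":0.18,"tz":0.2,"wx":0,"wy":0,"wz":0,"grip":1},{"tx":-0.09,"ty":0.18,"tz":0.2,"wx":0,"wy":0,"wz":0,"grip":1},{"tx":-0.09,"ty":0.18,"tz":0.2,"wx":0,"wy":0,"wz":0,"grip":1},{"tx":-0.09,"ty":0.18,"tz":0.2,"wx":0,"wy":0,"wz":0,"grip":1},{"tx":-0.09,"ty":0.18,"tz":0.2,"wx":0,"wy":0,"wz":0,"grip":1}]}' 60
python3 - <<'E'
from h import *
P,r=tool();print("hole at",P+r@[.053,0,.023])
a,p=cloud("wrist");b,_=grab_frame("scene")
c=np.hstack([cv2.resize(a[60:300,180:500],(400,300)),cv2.resize(b[180:330,230:430],(400,300))])
cv2.imwrite("pics/w5.png",c[:,:,::-1])
E
```

```text
t: 10.3
eef_pos: [0.425, 0.1492, 0.1961]
eef_rot: [-1.925, -2.482, 0.001]
contact_force: [-0.2, -0.2, -0.7]
width: 0.082
grip_force: 58.7
t: 10.8
eef_pos: [0.4504, 0.1441, 0.172]
eef_rot: [1.925, 2.482, 0.001]
contact_force: [0.3, 1.1, -1.2]
width: 0.082
grip_force: 58.7
hole at [0.43722218 0.19546664 0.14902021]
```

View pics/w5.png

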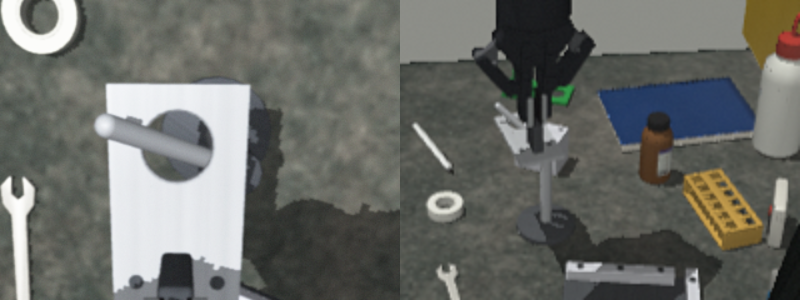

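The peg is through the hole, with its tip at (105,125) in the crop and protruding well above the plate. Lower 5 mm more along the peg and release.

```bash
python3 -m pendant '{"series":[{"tx":-0.05,"ty":0.09,"tz":0.1,"wx":0,"wy":0,"wz":0,"grip":1},{"tx":-0.05,"ty":0.09,"tz":0.1,"wx":0,"wy":0,"wz":0,"grip":1},{"tx":0,"ty":0,"tz":0,"wx":0,"wy":0,"wz":0,"grip":1},{"tx":0,"ty":0,"tz":0,"wx":0,"wy":0,"wz":0,"grip":0.5},{"tx":0,"ty":0,"tz":0,"wx":0,"wy":0,"wz":0,"grip":0.4}]}' 60
python3 -m pendant '{"series":[{"tx":0,"ty":0,"tz":0,"wx":0,"wy":0,"wz":0,"grip":0.4},{"tx":0,"ty":0,"tz":0,"wx":0,"wy":0,"wz":0,"grip":0.4},{"tx":0,"ty":0,"tz":-0.2,"wx":0,"wy":0,"wz":0,"grip":0.4},{"tx":0,"ty":0,"tz":-0.4,"wx":0,"wy":0,"wz":0,"grip":0.4},{"tx":0,"ty":0,"tz":-0.4,"wx":0,"wy":0,"wz":0,"grip":0.4}]}' 60
python3 -m pendant '{"series":[{"tx":0,"ty":0,"tz":-0.8,"wx":0,"wy":0,"wz":0,"grip":0.4},{"tx":0,"ty":0,"tz":-0.8,"wx":0,"wy":0,"wz":0,"grip":0.3},{"tx":0,"ty":0,"tz":-0.8,"wx":0,"wy":0,"wz":0,"grip":0.2},{"tx":0,"ty":0,"tz":-0.8,"wx":0,"wy":0,"wz":0,"grip":0},{"tx":0,"ty":0,"tz":-0.5,"wx":0,"wy":0,"wz":0,"grip":0}]}' 60
python3 - <<'E'
from h import *
togo([.472,.323,.24],152)
a,p=cloud("wrist");b,_=grab_frame("scene")
c=np.hstack([cv2.resize(a,(400,300)),cv2.resize(b[180:330,230:430],(400,300))])
cv2.imwrite("pics/w6.png",c[:,:,::-1])
E
```

```text
t: 11.4
eef_pos: [0.4548, 0.1431, 0.1676]
eef_rot: [1.925, 2.482, 0.001]
contact_force: [0.1, 1.0, 0.7]
width: 0.416
grip_force: 0.0
t: 11.9
eef_pos: [0.4548, 0.1431, 0.1933]
eef_rot: [1.925, 2.483, 0.001]
contact_force: [-0.6, -0.8, -0.1]
width: 0.603
grip_force: 0.0
t: 12.4
eef_pos: [0.4553, 0.1434, 0.2872]
eef_rot: [1.924, 2.481, 0.004]
contact_force: [-0.0, 0.0, -0.2]
width: 0.997
grip_force: 0.0
pos [0.4553 0.1434 0.2872] yaw 104.4 tilt [ 0.003  0.    -1.   ] units [6.79 2.43 1.89] wz -7.93
```

View pics/w6.png

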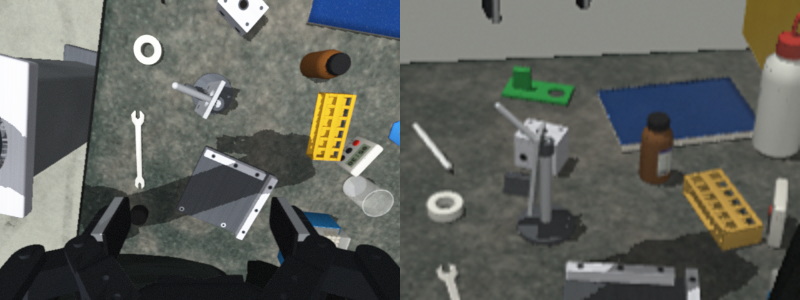

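The plate hangs freely on the peg (peg tip at about (503,107) in the right-hand crop, with the plate hanging vertically below it). Next is the block: turn to yaw 152 and go over it. It is the only block with port marks.

```bash
python3 -m pendant '{"series":[{"tx":0.68,"ty":0.24,"tz":0,"wx":0,"wy":0,"wz":0,"grip":0},{"tx":0.68,"ty":0.24,"tz":0,"wx":0,"wy":0,"wz":0,"grip":0},{"tx":0.68,"ty":0.24,"tz":0,"wx":0,"wy":0,"wz":0,"grip":0},{"tx":0.68,"ty":0.24,"tz":0,"wx":0,"wy":0,"wz":0,"grip":0},{"tx":0.68,"ty":0.24,"tz":0,"wx":0,"wy":0,"wz":0,"grip":0}]}' 60
python3 -m pendant '{"series":[{"tx":0.68,"ty":0.24,"tz":0,"wx":0,"wy":0,"wz":0,"grip":0},{"tx":0.68,"ty":0.24,"tz":0,"wx":0,"wy":0,"wz":0,"grip":0},{"tx":0.68,"ty":0.24,"tz":0,"wx":0,"wy":0,"wz":0,"grip":0},{"tx":0.68,"ty":0.24,"tz":0,"wx":0,"wy":0,"wz":0,"grip":0},{"tx":0.68,"ty":0.24,"tz":0,"wx":0,"wy":0,"wz":0,"grip":0}]}' 60
python3 -m pendant '{"series":[{"tx":0,"ty":0,"tz":0.4,"wx":0,"wy":0,"wz":-0.8,"grip":0},{"tx":0,"ty":0,"tz":0.4,"wx":0,"wy":0,"wz":-0.8,"grip":0},{"tx":0,"ty":0,"tz":0.4,"wx":0,"wy":0,"wz":-0.8,"grip":0},{"tx":0,"ty":0,"tz":0.4,"wx":0,"wy":0,"wz":-0.8,"grip":0},{"tx":0,"ty":0,"tz":0.4,"wx":0,"wy":0,"wz":-0.8,"grip":0}]}' 60
python3 -m pendant '{"series":[{"tx":0,"ty":0,"tz":0.5,"wx":0,"wy":0,"wz":-0.8,"grip":0},{"tx":0,"ty":0,"tz":0.5,"wx":0,"wy":0,"wz":-0.8,"grip":0},{"tx":0,"ty":0,"tz":0.5,"wx":0,"wy":0,"wz":-0.8,"grip":0},{"tx":0,"ty":0,"tz":0.5,"wx":0,"wy":0,"wz":-0.8,"grip":0},{"tx":0,"ty":0,"tz":0.5,"wx":0,"wy":0,"wz":-0.8,"grip":0}]}' 60
python3 - <<'E'
from h import *
print(np.round(sense()["joint_pos"],2))
a,p=cloud("wrist");z=p[...,2]
m=(abs(p[...,0]-.472)<.06)&(abs(p[...,1]-.323)<.06)&(z>.04)&(z<.06)
n=cv2.morphologyEx(m.astype(np.uint8),cv2.MORPH_OPEN,np.ones((5,5)))>0
print(rect(p,n),np.nanmedian(z[n]))
togo([.472,.323,.034],152)
E
```

```text
t: 13.0
eef_pos: [0.4621, 0.233, 0.2838]
eef_rot: [-1.925, -2.482, 0.003]
contact_force: [-0.2, -0.3, 0.5]
width: 0.997
grip_force: 0.0
t: 13.5
eef_pos: [0.4701, 0.3228, 0.2836]
eef_rot: [-1.925, -2.482, 0.003]
contact_force: [-0.6, -0.9, -0.1]
width: 1.001
grip_force: 0.0
t: 14.0
eef_pos: [0.47, 0.3221, 0.2333]
eef_rot: [-1.361, -2.83, 0.003]
contact_force: [-0.1, -0.7, -0.3]
width: 1.0
grip_force: 0.0
t: 14.5
eef_pos: [0.4699, 0.322, 0.1707]
eef_rot: [-0.743, -3.051, 0.002]
contact_force: [0.7, -0.5, -0.4]
width: 0.998
grip_force: 0.0
[ 0.06  0.54 -1.01  1.8   0.51  1.09 -0.04]
(array([471.4, 321.1]), array([44.1, 60.3]), 62.4, 4708) 0.0490502078650234
pos [0.4691 0.3209 0.1686] yaw 152.7 tilt [-0.005 -0.003 -1.   ] units [-0.08  0.15  5.38] wz 0.12
```

```bash
python3 -m pendant '{"series":[{"tx":-0.02,"ty":0.02,"tz":0.55,"wx":0,"wy":0,"wz":0.05,"grip":0},{"tx":-0.02,"ty":0.02,"tz":0.55,"wx":0,"wy":0,"wz":0,"grip":0},{"tx":-0.02,"ty":0.02,"tz":0.55,"wx":0,"wy":0,"wz":0,"grip":0},{"tx":-0.02,"ty":0.02,"tz":0.55,"wx":0,"wy":0,"wz":0,"grip":0},{"tx":0,"ty":0.02,"tz":0.55,"wx":0,"wy":0,"wz":0,"grip":0}]}' 80
python3 -m pendant '{"series":[{"tx":0,"ty":0,"tz":0.55,"wx":0,"wy":0,"wz":0,"grip":0},{"tx":0,"ty":0,"tz":0.55,"wx":0,"wy":0,"wz":0,"grip":0},{"tx":0,"ty":0,"tz":0.55,"wx":0,"wy":0,"wz":0,"grip":0},{"tx":0,"ty":0,"tz":0.55,"wx":0,"wy":0,"wz":0,"grip":0},{"tx":0,"ty":0,"tz":0.4,"wx":0,"wy":0,"wz":0,"grip":0}]}' 80
python3 - <<'E'
from h import *
togo([.472,.322,.034],152.4)
E
```

```text
t: 15.05
eef_pos: [0.4734, 0.3237, 0.1023]
eef_rot: [0.757, 3.049, -0.0]
contact_force: [-0.3, -0.4, -0.3]
width: 1.003
grip_force: 0.0
t: 15.55
eef_pos: [0.4731, 0.3235, 0.0371]
eef_rot: [-0.757, -3.049, 0.001]
contact_force: [0.4, -0.8, 0.2]
width: 1.0
grip_force: 0.0
pos [0.4731 0.3235 0.0371] yaw 152.1 tilt [-0.001 -0.001 -1.   ] units [ 0.01 -0.07  0.12] wz -0.05
```

```bash
python3 -m pendant '{"series":[{"tx":0,"ty":0,"tz":0.1,"wx":0,"wy":0,"wz":0,"grip":1},{"tx":0,"ty":0,"tz":0,"wx":0,"wy":0,"wz":0,"grip":1},{"tx":0,"ty":0,"tz":0,"wx":0,"wy":0,"wz":0,"grip":1},{"tx":0,"ty":0,"tz":0,"wx":0,"wy":0,"wz":0,"grip":1},{"tx":0,"ty":0,"tz":0,"wx":0,"wy":0,"wz":0,"grip":1}]}' 80
python3 -m pendant '{"series":[{"tx":0,"ty":0,"tz":-0.3,"wx":0,"wy":0,"wz":0,"grip":1},{"tx":0,"ty":0,"tz":-0.6,"wx":0,"wy":0,"wz":0,"grip":1},{"tx":0,"ty":0,"tz":-0.7,"wx":0,"wy":0,"wz":0,"grip":1},{"tx":0,"ty":0,"tz":-0.7,"wx":0,"wy":0,"wz":0,"grip":1},{"tx":0,"ty":0,"tz":-0.7,"wx":0,"wy":0,"wz":0,"grip":1}]}' 80
python3 -m pendant '{"series":[{"tx":0,"ty":0,"tz":-0.7,"wx":0,"wy":0,"wz":-0.5,"grip":1},{"tx":0,"ty":0,"tz":-0.7,"wx":0,"wy":0,"wz":-0.6,"grip":1},{"tx":0,"ty":0,"tz":-0.7,"wx":0,"wy":0,"wz":-0.6,"grip":1},{"tx":0,"ty":0,"tz":-0.7,"wx":0,"wy":0,"wz":-0.6,"grip":1},{"tx":0,"ty":0,"tz":-0.7,"wx":0,"wy":0,"wz":-0.6,"grip":1}]}' 80
python3 - <<'E'
from h import *
print(np.round(sense()["joint_pos"],2))
P,r=tool()
a,p=cloud("wrist");cv2.imwrite("pics/w7.png",a[:,:,::-1])
q=(p-P)@r
m=(abs(q[...,0])<.06)&(abs(q[...,1])<.02)&(q[...,2]>-.03)&(q[...,2]<.002)
qq=q[m];print("block top in tool: x",np.percentile(qq[:,0],[1,99]),"z",np.percentile(qq[:,2],[5,50,95]))
togo([.5774,.0418,.2],170.1)
togo([.560,.040,.2],170.1)
E
```

```text
t: 16.05
eef_pos: [0.4742, 0.3242, 0.0389]
eef_rot: [0.757, 3.046, -0.001]
contact_force: [-7.8, -13.0, 32.2]
width: 0.148
grip_force: 15.8
t: 16.55
eef_pos: [0.4736, 0.3241, 0.1131]
eef_rot: [0.757, 3.048, 0.002]
contact_force: [0.6, 0.2, 0.3]
width: 0.001
grip_force: 0.0
t: 17.05
eef_pos: [0.4734, 0.3239, 0.2005]
eef_rot: [0.283, 3.128, 0.001]
contact_force: [-0.1, 0.7, 0.2]
width: 0.003
grip_force: 0.0
[ 0.11  0.55 -1.1   1.76  0.53  1.16  0.24]
block top in tool: x [0.0063296  0.01151271] z [-0.02959835 -0.02567047 -0.01969825]
pos [0.4744 0.3254 0.2033] yaw 169.8 tilt [ 0.004  0.003 -1.   ] units [ -6.07 -10.43   0.11] wz -0.06
pos [0.4744 0.3254 0.2033] yaw 169.8 tilt [ 0.004  0.003 -1.   ] units [ -5.4  -10.62   0.11] wz -0.06
```

View pics/w7.png

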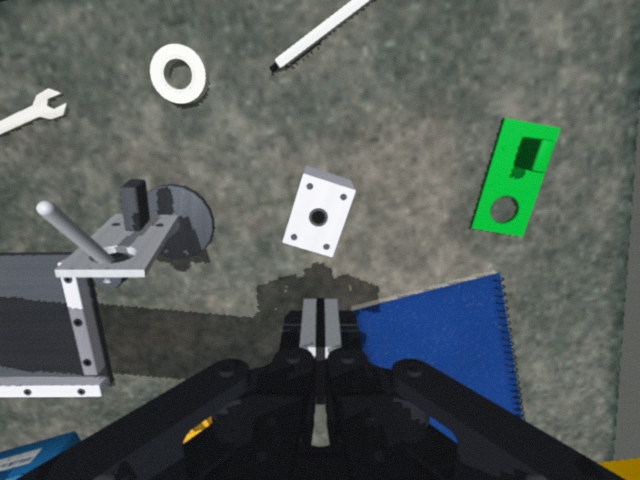

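The fingers slipped off: they closed above the block's top (width 0, block still upright at (318,213)). The plate still hangs on the peg at (100,240). I measure where the fingertips really are versus opening, and re-measure the block.

```bash
cat >> h.py <<'E'
def tips():
    P,r=tool();a,p=cloud("wrist");q=(p-P)@r
    k=get_calibration("wrist");C=(k["pose"][:3,3]-P)@r
    m=(abs(q[...,0])<.03)&(abs(q[...,1])<.075)&(q[...,2]>-.08)&(q[...,2]<.04)
    x=q[m];print("w",round(sense()["width"],3),"cam",np.round(C,3),"n",len(x))
    for s in (1,-1):
        h=x[x[:,1]*s>0]
        if len(h): i=h[:,2]>np.percentile(h[:,2],98);print(s,"zmax98",np.round(np.percentile(h[:,2],[50,90,98,99.8]),4),"at",np.round(np.median(h[i],0),4))
    return a,p
E
python3 - <<'E'
from h import *
a,p=tips();z=p[...,2]
m=(abs(p[...,0]-.472)<.07)&(abs(p[...,1]-.323)<.07)&(z>.04)&(z<.06)
n=cv2.morphologyEx(m.astype(np.uint8),cv2.MORPH_OPEN,np.ones((5,5)))>0
print(rect(p,n),np.nanmedian(z[n]))
E
python3 -m pendant '{"series":[{"tx":0,"ty":0,"tz":0,"wx":0,"wy":0,"wz":0,"grip":0.48},{"tx":0,"ty":0,"tz":0,"wx":0,"wy":0,"wz":0,"grip":0.48},{"tx":0,"ty":0,"tz":0,"wx":0,"wy":0,"wz":0,"grip":0.48},{"tx":0,"ty":0,"tz":0,"wx":0,"wy":0,"wz":0,"grip":0.48},{"tx":0,"ty":0,"tz":0,"wx":0,"wy":0,"wz":0,"grip":0.48}]}' 80
python3 -c "
from h import *
tips()"
python3 -m pendant '{"series":[{"tx":0,"ty":0,"tz":0,"wx":0,"wy":0,"wz":0.6,"grip":0},{"tx":0,"ty":0,"tz":0,"wx":0,"wy":0,"wz":0.6,"grip":0},{"tx":0,"ty":0,"tz":0,"wx":0,"wy":0,"wz":0.6,"grip":0},{"tx":0,"ty":0,"tz":0,"wx":0,"wy":0,"wz":0.6,"grip":0},{"tx":0,"ty":0,"tz":0,"wx":0,"wy":0,"wz":0.5,"grip":0}]}' 80
python3 -c "
from h import *
tips()"
```

```text
w -0.002 cam [ 0.082  0.001 -0.154] n 25398
1 zmax98 [-0.0673 -0.0409 -0.0226 -0.0159] at [ 0.0114  0.0053 -0.0194]
-1 zmax98 [-0.0674 -0.0416 -0.0227 -0.0158] at [ 0.0114 -0.0049 -0.0198]
(array([472.8, 322.4]), array([44.1, 60.6]), 61.8, 3872) 0.04977878488762677
t: 17.65
eef_pos: [0.4732, 0.3237, 0.1982]
eef_rot: [-0.287, -3.128, 0.001]
contact_force: [-0.5, -0.4, 1.0]
width: 0.52
grip_force: 0.0
w 0.523 cam [ 0.082  0.001 -0.155] n 25249
1 zmax98 [-0.0686 -0.0373 -0.0228 -0.0165] at [ 0.0074  0.0229 -0.0203]
-1 zmax98 [-0.0687 -0.0373 -0.0228 -0.0167] at [ 0.0072 -0.0217 -0.0205]
t: 18.2
eef_pos: [0.4733, 0.3238, 0.1985]
eef_rot: [0.76, 3.048, -0.0]
contact_force: [0.2, -0.2, 0.7]
width: 1.002
grip_force: 0.0
w 0.998 cam [ 0.082  0.    -0.155] n 21014
1 zmax98 [-0.0717 -0.0396 -0.0305 -0.0264] at [ 0.0026  0.0431 -0.0287]
-1 zmax98 [-0.0716 -0.0397 -0.0305 -0.0265] at [ 0.0018 -0.0425 -0.0288]
```

Run:
```python
from h import *
P,r=tool();k=get_calibration("wrist");a,d=grab_frame("wrist")
print(k["fx"],k["fy"],k["cx"],k["cy"]);T=k["pose"];C=(T[:3,3]-P)@r;print("cam z axis in tool",np.round(T[:3,2]@r,3))
for u,v in [(320,298),(320,350),(205,316),(200,316),(155,375),(180,345),(265,308)]:
    w=np.array([(u-k["cx"])/k["fx"],(v-k["cy"])/k["fy"],1]);D=(T[:3,:3]@w)@r
    for X in (.0114,0,-.011):
        t=(X-C[0])/D[0];print((u,v),X,"hit",np.round(C+t*D,4),"t",round(t,3),"depth",round(float(d[v,u]),3))
cv2.imwrite("pics/w8.png",a[240:480,:,::-1])
m=d[300:330,190:215];print(np.round(m[::5,::4],3))
```

```text
389.17681352404173 389.17681352404173 319.9737094292647 240.2888660084038
cam z axis in tool [-0.316  0.     0.949]
(320, 298) 0.0114 hit [ 0.0114  0.0005 -0.0159] t 0.154 depth 0.391
(320, 298) 0 hit [0.     0.0005 0.0066] t 0.179 depth 0.391
(320, 298) -0.011 hit [-0.011   0.0005  0.0283] t 0.203 depth 0.391
(320, 350) 0.0114 hit [ 0.0114  0.0005 -0.0513] t 0.121 depth 0.411
(320, 350) 0 hit [ 0.      0.0005 -0.0345] t 0.14 depth 0.411
(320, 350) -0.011 hit [-0.011   0.0005 -0.0183] t 0.159 depth 0.411
(205, 316) 0.0114 hit [ 0.0114 -0.0411 -0.0303] t 0.141 depth 0.398
(205, 316) 0 hit [ 0.     -0.0478 -0.0101] t 0.164 depth 0.398
(205, 316) -0.011 hit [-0.011  -0.0543  0.0094] t 0.186 depth 0.398
(200, 316) 0.0114 hit [ 0.0114 -0.0429 -0.0303] t 0.141 depth 0.141
(200, 316) 0 hit [ 0.     -0.0499 -0.0101] t 0.164 depth 0.141
(200, 316) -0.011 hit [-0.011  -0.0567  0.0093] t 0.186 depth 0.141
(155, 375) 0.0114 hit [ 0.0114 -0.0459 -0.0634] t 0.109 depth 0.109
(155, 375) 0 hit [ 0.     -0.0534 -0.0486] t 0.127 depth 0.109
(155, 375) -0.011 hit [-0.011  -0.0606 -0.0343] t 0.144 depth 0.109
(180, 345) 0.0114 hit [ 0.0114 -0.0439 -0.0487] t 0.123 depth 0.123
(180, 345) 0 hit [ 0.     -0.0511 -0.0315] t 0.143 depth 0.123
(180, 345) -0.011 hit [-0.011  -0.058  -0.0149] t 0.163 depth 0.123
(265, 308) 0.0114 hit [ 0.0114 -0.0202 -0.0242] t 0.147 depth 0.395
(265, 308) 0 hit [ 0.     -0.0236 -0.0031] t 0.17 depth 0.395
(265, 308) -0.011 hit [-0.011  -0.0268  0.0173] t 0.193 depth 0.395
[[0.393 0.393 0.391 0.391 0.392 0.391 0.391]
 [0.395 0.393 0.395 0.394 0.393 0.393 0.393]
 [0.395 0.395 0.395 0.396 0.396 0.396 0.396]
 [0.141 0.141 0.141 0.141 0.398 0.397 0.397]
 [0.138 0.137 0.138 0.141 0.399 0.399 0.399]
 [0.134 0.134 0.137 0.141 0.146 0.402 0.401]]
```

View pics/w8.png

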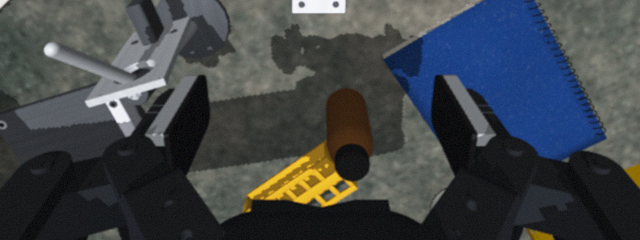

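The wrist view shows the open fingers with tips at about (207,316) full-frame, and the ray geometry puts them behind the TCP rather than ahead of it. I cross-check fingertip height with the scene camera's depth.

Run:
```python
from h import *
P,r=tool();a,p=cloud("scene");q=(p-P)@r
m=(abs(q[...,0])<.03)&(abs(q[...,1])<.07)&(q[...,2]>-.12)&(p[...,2]>.11)
x=q[m];print(len(x),"tool z percentiles",np.round(np.percentile(x[:,2],[50,90,98,100]),4))
for b in np.arange(-.06,.03,.01):
    s=x[(x[:,2]>=b)&(x[:,2]<b+.01)];print(round(b,2),len(s),np.round(np.median(s,0),3) if len(s) else "")
togo([.4728,.3228,.010],152)
```

```text
740 tool z percentiles [-0.0801 -0.0361 -0.0256 -0.0222]
-0.06 78 [-0.004  0.039 -0.055]
-0.05 74 [-0.003 -0.003 -0.045]
-0.04 69 [-0.004 -0.047 -0.036]
-0.03 38 [-0.002  0.041 -0.027]
-0.02 0 
-0.01 0 
0.0 0 
0.01 0 
0.02 0 
pos [0.4733 0.3239 0.1986] yaw 152.2 tilt [ 0. -0. -1.] units [ 0.   -0.05  7.54] wz 0.03
```

The scene camera confirms it: the open fingertips stand about 23 mm behind the reported TCP (about 12 mm when shut). So I go lower this time, to TCP z ≈ 0.004, which puts the tips about 20 mm above the bench.

```bash
python3 -m pendant '{"series":[{"tx":0,"ty":-0.01,"tz":0.7,"wx":0,"wy":0,"wz":0,"grip":0},{"tx":0,"ty":-0.01,"tz":0.7,"wx":0,"wy":0,"wz":0,"grip":0},{"tx":0,"ty":-0.01,"tz":0.7,"wx":0,"wy":0,"wz":0,"grip":0},{"tx":0,"ty":-0.01,"tz":0.7,"wx":0,"wy":0,"wz":0,"grip":0},{"tx":0,"ty":0,"tz":0.7,"wx":0,"wy":0,"wz":0,"grip":0}]}' 80
python3 -m pendant '{"series":[{"tx":0,"ty":0,"tz":0.7,"wx":0,"wy":0,"wz":0,"grip":0},{"tx":0,"ty":0,"tz":0.7,"wx":0,"wy":0,"wz":0,"grip":0},{"tx":0,"ty":0,"tz":0.7,"wx":0,"wy":0,"wz":0,"grip":0},{"tx":0,"ty":0,"tz":0.6,"wx":0,"wy":0,"wz":0,"grip":0},{"tx":0,"ty":0,"tz":0.6,"wx":0,"wy":0,"wz":0,"grip":0}]}' 80
python3 -m pendant '{"series":[{"tx":0,"ty":0,"tz":0.5,"wx":0,"wy":0,"wz":0,"grip":0},{"tx":0,"ty":0,"tz":0.4,"wx":0,"wy":0,"wz":0,"grip":0},{"tx":0,"ty":0,"tz":0.08,"wx":0,"wy":0,"wz":0,"grip":0},{"tx":0,"ty":0,"tz":0,"wx":0,"wy":0,"wz":0,"grip":0},{"tx":0,"ty":0,"tz":0,"wx":0,"wy":0,"wz":0,"grip":0}]}' 80
python3 -m pendant '{"series":[{"tx":0,"ty":0,"tz":0,"wx":0,"wy":0,"wz":0,"grip":1},{"tx":0,"ty":0,"tz":0,"wx":0,"wy":0,"wz":0,"grip":1},{"tx":0,"ty":0,"tz":0,"wx":0,"wy":0,"wz":0,"grip":1},{"tx":0,"ty":0,"tz":0,"wx":0,"wy":0,"wz":0,"grip":1},{"tx":0,"ty":0,"tz":0,"wx":0,"wy":0,"wz":0,"grip":1}]}' 80
```

```text
t: 18.85
eef_pos: [0.4725, 0.3225, 0.1089]
eef_rot: [-0.756, -3.048, 0.002]
contact_force: [-0.1, -0.8, -0.0]
width: 1.002
grip_force: 0.0
t: 19.35
eef_pos: [0.473, 0.3229, 0.0273]
eef_rot: [0.757, 3.049, 0.0]
contact_force: [0.7, 0.2, 0.4]
width: 0.999
grip_force: 0.0
t: 19.85
eef_pos: [0.4733, 0.3233, 0.0046]
eef_rot: [0.757, 3.048, 0.001]
contact_force: [0.7, -0.2, -0.2]
width: 1.001
grip_force: 0.0
t: 20.35
eef_pos: [0.4733, 0.3231, 0.0046]
eef_rot: [0.757, 3.048, 0.001]
contact_force: [0.8, -0.4, 5.1]
width: 0.506
grip_force: 82.7
```

```bash
python3 -m pendant '{"series":[{"tx":0,"ty":0,"tz":-0.3,"wx":0,"wy":0,"wz":0,"grip":1},{"tx":0,"ty":0,"tz":-0.6,"wx":0,"wy":0,"wz":0,"grip":1},{"tx":0,"ty":0,"tz":-0.7,"wx":0,"wy":0,"wz":0,"grip":1},{"tx":0,"ty":0,"tz":-0.7,"wx":0,"wy":0,"wz":0,"grip":1},{"tx":0,"ty":0,"tz":-0.7,"wx":0,"wy":0,"wz":0,"grip":1}]}' 80
python3 -m pendant '{"series":[{"tx":0,"ty":0,"tz":-0.7,"wx":0,"wy":0,"wz":-0.6,"grip":1},{"tx":0,"ty":0,"tz":-0.7,"wx":0,"wy":0,"wz":-0.6,"grip":1},{"tx":0,"ty":0,"tz":-0.7,"wx":0,"wy":0,"wz":-0.6,"grip":1},{"tx":0,"ty":0,"tz":-0.7,"wx":0,"wy":0,"wz":-0.6,"grip":1},{"tx":0,"ty":0,"tz":-0.7,"wx":0,"wy":0,"wz":-0.6,"grip":1}]}' 80
python3 - <<'E'
from h import *
print(np.round(sense()["joint_pos"],2))
P,r=tool()
a,p=cloud("wrist")
q=(p-P)@r
m=(abs(q[...,0])<.05)&(abs(q[...,1])<.02)&(q[...,2]>-.06)&(q[...,2]<-.03)
qq=q[m];print(len(qq),"block top in tool: x",np.round(np.percentile(qq[:,0],[1,99]),4),"z",np.percentile(qq[:,2],[5,50,95]))
f=qq[abs(qq[:,0])<.025];A=np.c_[f[:,:2],np.ones(len(f))];print("plane",np.linalg.lstsq(A,f[:,2],rcond=None)[0])
# refine fixture: top view now that plate is gone
a,p=cloud("top");z=p[...,2]
w=lambda x0,x1,y0,y1,z0,z1:(p[...,0]>x0)&(p[...,0]<x1)&(p[...,1]>y0)&(p[...,1]<y1)&(z>z0)&(z<z1)
print("fences",rect(p,w(.44,.66,-.1,.12,.0215,.03)))
togo([.5774,.0418,.18],170.1)
togo([.562,.037,.18],170.1)
E
```

```text
t: 20.85
eef_pos: [0.4731, 0.3231, 0.0811]
eef_rot: [0.757, 3.048, 0.001]
contact_force: [0.4, 0.2, -2.9]
width: 0.505
grip_force: 81.7
t: 21.35
eef_pos: [0.4728, 0.3228, 0.1685]
eef_rot: [0.266, 3.129, 0.0]
contact_force: [0.7, -0.1, -2.1]
width: 0.501
grip_force: 81.7
[ 0.1   0.58 -1.08  1.8   0.57  1.11  0.22]
21223 block top in tool: x [-0.0287  0.0297] z [-0.05027837 -0.04924344 -0.0382496 ]
plane [ 0.0031974   0.00669356 -0.04943463]
fences (array([583.4,   1.4]), array([149.2,  62.6]), 80.3, 505)
pos [0.4738 0.3243 0.1699] yaw 170.1 tilt [ 0.004  0.003 -1.   ] units [ -6.02 -10.42  -0.43] wz 0.0
pos [0.4738 0.3243 0.1699] yaw 170.1 tilt [ 0.004  0.003 -1.   ] units [ -5.45 -10.71  -0.43] wz 0.0
```

```bash
python3 -m pendant '{"series":[{"tx":-0.37,"ty":-0.72,"tz":0,"wx":0,"wy":0,"wz":0,"grip":1},{"tx":-0.37,"ty":-0.73,"tz":0,"wx":0,"wy":0,"wz":0,"grip":1},{"tx":-0.37,"ty":-0.73,"tz":0,"wx":0,"wy":0,"wz":0,"grip":1},{"tx":-0.37,"ty":-0.73,"tz":0,"wx":0,"wy":0,"wz":0,"grip":1},{"tx":-0.37,"ty":-0.73,"tz":0,"wx":0,"wy":0,"wz":0,"grip":1}]}' 80
python3 -m pendant '{"series":[{"tx":-0.37,"ty":-0.72,"tz":0,"wx":0,"wy":0,"wz":0,"grip":1},{"tx":-0.37,"ty":-0.73,"tz":0,"wx":0,"wy":0,"wz":0,"grip":1},{"tx":-0.37,"ty":-0.73,"tz":0,"wx":0,"wy":0,"wz":0,"grip":1},{"tx":-0.37,"ty":-0.73,"tz":0,"wx":0,"wy":0,"wz":0,"grip":1},{"tx":-0.37,"ty":-0.73,"tz":0,"wx":0,"wy":0,"wz":0,"grip":1}]}' 80
python3 -m pendant '{"series":[{"tx":-0.37,"ty":-0.72,"tz":0,"wx":0,"wy":0,"wz":0,"grip":1},{"tx":-0.37,"ty":-0.73,"tz":0,"wx":0,"wy":0,"wz":0,"grip":1},{"tx":-0.37,"ty":-0.73,"tz":0,"wx":0,"wy":0,"wz":0,"grip":1},{"tx":-0.37,"ty":-0.73,"tz":0,"wx":0,"wy":0,"wz":0,"grip":1},{"tx":-0.37,"ty":-0.73,"tz":0,"wx":0,"wy":0,"wz":0,"grip":1}]}' 80
python3 -m pendant '{"series":[{"tx":0,"ty":0,"tz":0.9,"wx":0,"wy":0,"wz":0,"grip":1},{"tx":0,"ty":0,"tz":0.9,"wx":0,"wy":0,"wz":0,"grip":1},{"tx":0,"ty":0,"tz":0.9,"wx":0,"wy":0,"wz":0,"grip":1},{"tx":0,"ty":0,"tz":0.4,"wx":0,"wy":0,"wz":0,"grip":1},{"tx":0,"ty":0,"tz":0,"wx":0,"wy":0,"wz":0,"grip":1}]}' 80
python3 - <<'E'
from h import *
P,r=tool()
a,p=cloud("wrist");q=(p-P)@r
m=(abs(q[...,0])<.05)&(abs(q[...,1])<.018)&(q[...,2]>-.06)&(q[...,2]<-.03)
qq=q[m];print("blk x",np.round(np.percentile(qq[:,0],[1,99]),4),"z",np.percentile(qq[:,2],50))
z=p[...,2];F=R.from_euler("z",-9.9,degrees=True).as_matrix()
g=(p-[.5402,.0087,0])@F   # fixture frame
b=(g[...,2]>.021)&(g[...,2]<.031)
for nm,m in (("back",b&(g[...,0]>.045)&(g[...,0]<.085)&(g[...,1]<.05)&(g[...,1]>-.07)),("side",b&(g[...,1]>.045)&(g[...,1]<.085)&(g[...,0]<.04)&(g[...,0]>-.07))):
    s=g[m];print(nm,len(s))
    if len(s)>50:
        i=0 if nm=="back" else 1
        e=[(c,np.percentile(s[abs(s[:,1-i]-c)<.006][:,i],3)) for c in np.arange(-.06,.05,.015) if (abs(s[:,1-i]-c)<.006).sum()>15]
        e=np.array(e);print(np.round(e,4).tolist(),"slope deg",np.degrees(np.polyfit(e[:,0],e[:,1],1)[0]) if len(e)>2 else "")
bed=(abs(g[...,0])<.05)&(abs(g[...,1])<.05)&(z<.02)&(z>0);print("bed z",np.nanmedian(z[bed]),"tcp fixture",(P-[.5402,.0087,0])@F)
togo([.5635,.032,.03],170.1)
E
```

```text
t: 21.95
eef_pos: [0.5026, 0.2241, 0.1662]
eef_rot: [-0.272, -3.129, 0.001]
contact_force: [0.4, -0.6, -2.7]
width: 0.502
grip_force: 82.0
t: 22.45
eef_pos: [0.5325, 0.1266, 0.1662]
eef_rot: [-0.273, -3.129, 0.001]
contact_force: [1.2, -0.3, -2.6]
width: 0.502
grip_force: 82.0
t: 22.95
eef_pos: [0.5624, 0.029, 0.1662]
eef_rot: [-0.273, -3.129, 0.001]
contact_force: [0.6, 0.2, -2.5]
width: 0.507
grip_force: 82.0
t: 23.45
eef_pos: [0.5615, 0.0297, 0.0877]
eef_rot: [-0.271, -3.127, 0.001]
contact_force: [0.3, -0.3, -2.6]
width: 0.502
grip_force: 81.9
blk x [-0.0289  0.0297] z -0.04773178850351284
back 1285
[[-0.06, 0.0622], [-0.045, 0.0622], [-0.03, 0.062]] slope deg -0.3277952627012386
side 4790
[[-0.06, 0.0604], [-0.045, 0.0604], [-0.03, 0.0605], [-0.015, 0.0605], [0.0, 0.0605], [0.015, 0.0605], [0.03, 0.0637]] slope deg 1.3647135936402053
bed z 0.012374681433492685 tcp fixture [0.01741413 0.02439613 0.08769096]
pos [0.5625 0.0302 0.0889] yaw 170.1 tilt [-0.001  0.    -1.   ] units [-0.03  0.08  2.36] wz 0.0
```

```bash
python3 -m pendant '{"series":[{"tx":0,"ty":0,"tz":0.8,"wx":0,"wy":0,"wz":0,"grip":1},{"tx":0,"ty":0,"tz":0.8,"wx":0,"wy":0,"wz":0,"grip":1},{"tx":0,"ty":0,"tz":0.7,"wx":0,"wy":0,"wz":0,"grip":1},{"tx":0,"ty":0,"tz":0.4,"wx":0,"wy":0,"wz":0,"grip":1},{"tx":0,"ty":0,"tz":0,"wx":0,"wy":0,"wz":0,"grip":1}]}' 80
python3 -m pendant '{"series":[{"tx":0,"ty":0,"tz":0.05,"wx":0,"wy":0,"wz":0,"grip":1},{"tx":0,"ty":0,"tz":0.05,"wx":0,"wy":0,"wz":0,"grip":1},{"tx":0,"ty":0,"tz":0,"wx":0,"wy":0,"wz":0,"grip":1},{"tx":0,"ty":0,"tz":0,"wx":0,"wy":0,"wz":0,"grip":1},{"tx":0,"ty":0,"tz":0,"wx":0,"wy":0,"wz":0,"grip":1}]}' 80
```

```text
t: 24.0
eef_pos: [0.5623, 0.03, 0.0207]
eef_rot: [-0.27, -3.128, 0.001]
contact_force: [-0.8, -0.3, -2.8]
width: 0.502
grip_force: 82.0
t: 24.5
eef_pos: [0.563, 0.0301, 0.0194]
eef_rot: [0.271, 3.129, -0.0]
contact_force: [0.4, 0.2, -3.9]
width: 0.505
grip_force: 82.0
```

```bash
python3 -m pendant '{"series":[{"tx":0,"ty":0,"tz":0.06,"wx":0,"wy":0,"wz":0,"grip":1},{"tx":0,"ty":0,"tz":0.06,"wx":0,"wy":0,"wz":0,"grip":1},{"tx":0,"ty":0,"tz":0,"wx":0,"wy":0,"wz":0,"grip":1},{"tx":0,"ty":0,"tz":0,"wx":0,"wy":0,"wz":0,"grip":1},{"tx":0,"ty":0,"tz":0,"wx":0,"wy":0,"wz":0,"grip":1}]}' 80
python3 -m pendant '{"series":[{"tx":0,"ty":0,"tz":0.04,"wx":0,"wy":0,"wz":0,"grip":1},{"tx":0,"ty":0,"tz":0.04,"wx":0,"wy":0,"wz":0,"grip":1},{"tx":0,"ty":0,"tz":0,"wx":0,"wy":0,"wz":0,"grip":1},{"tx":0,"ty":0,"tz":0,"wx":0,"wy":0,"wz":0,"grip":1},{"tx":0,"ty":0,"tz":0,"wx":0,"wy":0,"wz":0,"grip":1}]}' 80
```

```text
t: 25.0
eef_pos: [0.5628, 0.0302, 0.0161]
eef_rot: [0.27, 3.13, 0.0]
contact_force: [-0.8, -0.3, -3.2]
width: 0.502
grip_force: 82.0
t: 25.5
eef_pos: [0.5629, 0.0301, 0.0146]
eef_rot: [0.271, 3.129, -0.001]
contact_force: [-2.5, -1.4, 5.8]
width: 0.504
grip_force: 82.6
```

```bash
python3 -m pendant '{"series":[{"tx":-0.1,"ty":0.12,"tz":0,"wx":0,"wy":0,"wz":0,"grip":1},{"tx":-0.1,"ty":0.12,"tz":0,"wx":0,"wy":0,"wz":0,"grip":1},{"tx":-0.1,"ty":0.12,"tz":0,"wx":0,"wy":0,"wz":0,"grip":1},{"tx":-0.1,"ty":0.12,"tz":0,"wx":0,"wy":0,"wz":0,"grip":1},{"tx":0,"ty":0,"tz":0,"wx":0,"wy":0,"wz":0,"grip":1}]}' 80
python3 -c "
from h import *
togo([.5774,.0418,.0146],170.1);s=sense();P,r=tool();print('tool force',r.T@s['contact_force'],s['wrist_torque'])"
```

```text
t: 26.0
eef_pos: [0.5747, 0.0396, 0.0147]
eef_rot: [-0.271, -3.13, 0.003]
contact_force: [-3.7, -2.8, 6.5]
width: 0.502
grip_force: 83.1
pos [0.5747 0.0396 0.0147] yaw 170.1 tilt [-0.    -0.002 -1.   ] units [-0.09  0.11  0.  ] wz 0.0
tool force [ 3.16949873 -3.4242886  -6.47579786] [-0.47889931  0.60602812  0.03393254]
```

```bash
python3 -m pendant '{"series":[{"tx":-0.02,"ty":0.04,"tz":0,"wx":0,"wy":0,"wz":0,"grip":1},{"tx":-0.02,"ty":0.04,"tz":0,"wx":0,"wy":0,"wz":0,"grip":1},{"tx":-0.02,"ty":0.04,"tz":0,"wx":0,"wy":0,"wz":0,"grip":1},{"tx":0,"ty":0,"tz":0,"wx":0,"wy":0,"wz":0,"grip":1},{"tx":0,"ty":0,"tz":0,"wx":0,"wy":0,"wz":0,"grip":1}]}' 100
python3 -c "
from h import *
togo([.5774,.0418,.0146],170.1);s=sense();P,r=tool();print('tool force',r.T@s['contact_force'],s['wrist_torque'])"
python3 -m pendant '{"series":[{"tx":-0.03,"ty":0.02,"tz":0,"wx":0,"wy":0,"wz":0,"grip":1},{"tx":-0.03,"ty":0.02,"tz":0,"wx":0,"wy":0,"wz":0,"grip":1},{"tx":0,"ty":0,"tz":0,"wx":0,"wy":0,"wz":0,"grip":1},{"tx":0,"ty":0,"tz":0,"wx":0,"wy":0,"wz":0,"grip":1},{"tx":0,"ty":0,"tz":0,"wx":0,"wy":0,"wz":0,"grip":1}]}' 100
python3 -c "
from h import *
togo([.5774,.0418,.0146],170.1);s=sense();P,r=tool();print('tool force',r.T@s['contact_force'],s['wrist_torque'])"
```

```text
t: 26.5
eef_pos: [0.5756, 0.0405, 0.0147]
eef_rot: [-0.272, -3.128, 0.009]
contact_force: [-6.6, -6.2, 11.7]
width: 0.498
grip_force: 100.6
pos [0.5756 0.0405 0.0147] yaw 170.1 tilt [-0.003 -0.005 -1.   ] units [-0.06  0.06  0.01] wz -0.01
tool force [  5.47253753  -7.31149846 -11.69357713] [-1.23485799  1.26606832  0.05679105]
t: 27.0
eef_pos: [0.5756, 0.0406, 0.0148]
eef_rot: [-0.271, -3.125, 0.013]
contact_force: [-11.4, -7.7, 16.0]
width: 0.503
grip_force: 101.2
pos [0.5756 0.0406 0.0148] yaw 170.1 tilt [-0.006 -0.008 -1.   ] units [-0.06  0.06  0.01] wz -0.0
tool force [ 10.0008745   -9.67695109 -15.85484798] [-1.53406395  2.04386946  0.13873533]
```

Both contacts are made, since position no longer changes as force rises. A small tilt of about 0.5° has crept in. I counter-rotate slightly, relieve some downward load, then press more.

```bash
python3 -m pendant '{"series":[{"tx":0,"ty":0,"tz":-0.03,"wx":-0.07,"wy":-0.05,"wz":0,"grip":1},{"tx":0,"ty":0,"tz":0,"wx":-0.07,"wy":-0.05,"wz":0,"grip":1},{"tx":0,"ty":0,"tz":0,"wx":0,"wy":0,"wz":0,"grip":1},{"tx":0,"ty":0,"tz":0,"wx":0,"wy":0,"wz":0,"grip":1},{"tx":0,"ty":0,"tz":0,"wx":0,"wy":0,"wz":0,"grip":1}]}' 100
python3 -c "
from h import *
togo([.5774,.0418,.0146],170.1);s=sense();P,r=tool();print('tool force',r.T@s['contact_force'],s['wrist_torque'])"
python3 -m pendant '{"series":[{"tx":-0.03,"ty":0.03,"tz":0,"wx":0,"wy":0,"wz":0,"grip":1},{"tx":-0.03,"ty":0.03,"tz":0,"wx":0,"wy":0,"wz":0,"grip":1},{"tx":0,"ty":0,"tz":0,"wx":0,"wy":0,"wz":0,"grip":1},{"tx":0,"ty":0,"tz":0,"wx":0,"wy":0,"wz":0,"grip":1},{"tx":0,"ty":0,"tz":0,"wx":0,"wy":0,"wz":0,"grip":1}]}' 100
python3 -c "
from h import *
togo([.5774,.0418,.0146],170.1);s=sense();P,r=tool();print('tool force',r.T@s['contact_force'],s['wrist_torque'])"
```

```text
t: 27.5
eef_pos: [0.576, 0.0406, 0.0148]
eef_rot: [0.272, 3.123, 0.01]
contact_force: [-7.2, -5.4, 11.2]
width: 0.497
grip_force: 101.2
pos [0.576  0.0406 0.0148] yaw 170.1 tilt [ 0.007  0.006 -1.   ] units [-0.05  0.06  0.01] wz -0.01
tool force [  6.07005704  -6.49850035 -11.23532419] [-1.61420464  1.87039133  0.09566144]
t: 28.0
eef_pos: [0.576, 0.0406, 0.0147]
eef_rot: [0.272, 3.126, 0.004]
contact_force: [-10.7, -8.4, 14.7]
width: 0.499
grip_force: 101.8
pos [0.576  0.0406 0.0147] yaw 170.1 tilt [ 0.004  0.003 -1.   ] units [-0.05  0.06  0.  ] wz -0.01
tool force [  9.05228887 -10.100608   -14.72687331] [-2.10757989  2.64429991  0.12382464]
```

```bash
python3 -m pendant '{"series":[{"tx":-0.04,"ty":0.03,"tz":-0.02,"wx":0,"wy":0,"wz":0,"grip":1},{"tx":-0.04,"ty":0.03,"tz":0,"wx":0,"wy":0,"wz":0,"grip":1},{"tx":0,"ty":0,"tz":0,"wx":0,"wy":0,"wz":0,"grip":1},{"tx":0,"ty":0,"tz":0,"wx":0,"wy":0,"wz":0,"grip":1},{"tx":0,"ty":0,"tz":0,"wx":0,"wy":0,"wz":0,"grip":1}]}' 100
python3 - <<'E'
from h import *
s=sense();P,r=tool();print('tool force',r.T@s['contact_force'],s['wrist_torque']);togo([.5774,.0418,.0146],170.1)
a,p=cloud("wrist");F=R.from_euler("z",-9.9,degrees=True).as_matrix()
g=(p-[.5402,.0087,0])@F;z=g[...,2]
m=(z>.05)&(z<.07)&(abs(g[...,0]-.031)<.05)&(abs(g[...,1]-.039)<.017)
s=g[m];f=s[(abs(s[:,0]-.031)<.024)];A=np.c_[f[:,:2],np.ones(len(f))]
print("block top plane (fixture)",np.round(np.linalg.lstsq(A,f[:,2],rcond=None)[0],4),"z",np.median(f[:,2]),"x",np.percentile(s[:,0],[1,99]))
b=(z>.021)&(z<.031)&(g[...,0]>.045)&(g[...,0]<.085)&(g[...,1]<.05)&(g[...,1]>-.07)
if b.any():print("back fence face",np.percentile(g[b][:,0],3))
a,p=cloud("scene");g=(p-[.5402,.0087,0])@F
print("plate on peg:",[(np.round(d["location"],3),round(d["confidence"],2)) for d in spot_point("scene","plate_hole")])
a,p=cloud("top");print([(np.round(d["location"],3),round(d["confidence"],2)) for d in spot_point("top","plate_hole")])
E
```

```text
t: 28.5
eef_pos: [0.576, 0.0406, 0.0147]
eef_rot: [-0.272, -3.129, 0.0]
contact_force: [-16.8, -11.0, 17.1]
width: 0.501
grip_force: 102.1
tool force [ 14.6737847  -13.74302906 -17.08354701] [-2.37920919  3.37529173  0.19674709]
pos [0.576  0.0406 0.0147] yaw 170.1 tilt [-0. -0. -1.] units [-0.05  0.06  0.  ] wz -0.0
block top plane (fixture) [-0.0012 -0.0005  0.0613] z 0.06127995425636258 x [-0.0006354   0.05796808]
back fence face 0.06090484976117895
plate on peg: [(array([0.457, 0.191, 0.118]), 0.62), (array([0.508, 0.492, 0.004]), 0.62)]
[(array([0.464, 0.19 , 0.118]), 0.91), (array([0.509, 0.492, 0.003]), 0.71)]
```

The block sits level and the forces are about 14 N on each axis. Bed friction could still fake a contact, so I unload the vertical force and see whether the block creeps further.

```bash
python3 -m pendant '{"series":[{"tx":0,"ty":0,"tz":-0.05,"wx":0,"wy":0,"wz":0,"grip":1},{"tx":0,"ty":0,"tz":-0.05,"wx":0,"wy":0,"wz":0,"grip":1},{"tx":0,"ty":0,"tz":0,"wx":0,"wy":0,"wz":0,"grip":1},{"tx":0,"ty":0,"tz":0,"wx":0,"wy":0,"wz":0,"grip":1},{"tx":0,"ty":0,"tz":0,"wx":0,"wy":0,"wz":0,"grip":1}]}' 100
python3 -c "
from h import *
s=sense();P,r=tool();print('tool force',r.T@s['contact_force'],s['wrist_torque'],P);togo([.5774,.0418,.0146],170.1)"
```

```text
t: 29.25
eef_pos: [0.5777, 0.0403, 0.0152]
eef_rot: [0.272, 3.128, 0.004]
contact_force: [-6.9, -8.0, -0.7]
width: 0.5
grip_force: 102.0
tool force [ 5.42114351 -9.04414734  0.69413798] [-1.91568675  1.60283691  0.33102194] [0.57767286 0.04029688 0.01524573]
pos [0.5777 0.0403 0.0152] yaw 170.1 tilt [ 0.002  0.002 -1.   ] units [0.02 0.06 0.03] wz -0.01
```

It did creep 1.7 mm in x, so it was stuck. Continue pressing with a light vertical load.

```bash
python3 -m pendant '{"series":[{"tx":-0.04,"ty":0.02,"tz":0,"wx":0,"wy":0,"wz":0,"grip":1},{"tx":-0.04,"ty":0.02,"tz":0,"wx":0,"wy":0,"wz":0,"grip":1},{"tx":0,"ty":0,"tz":0,"wx":0,"wy":0,"wz":0,"grip":1},{"tx":0,"ty":0,"tz":0,"wx":0,"wy":0,"wz":0,"grip":1},{"tx":0,"ty":0,"tz":0,"wx":0,"wy":0,"wz":0,"grip":1}]}' 100
python3 -c "
from h import *
s=sense();P,r=tool();print('tool force',r.T@s['contact_force'],s['wrist_torque'],P);togo([.5774,.0418,.0146],170.1)"
python3 -m pendant '{"series":[{"tx":-0.04,"ty":0.04,"tz":0,"wx":0,"wy":0,"wz":0,"grip":1},{"tx":-0.04,"ty":0.04,"tz":0,"wx":0,"wy":0,"wz":0,"grip":1},{"tx":0,"ty":0,"tz":0,"wx":0,"wy":0,"wz":0,"grip":1},{"tx":0,"ty":0,"tz":0,"wx":0,"wy":0,"wz":0,"grip":1},{"tx":0,"ty":0,"tz":0,"wx":0,"wy":0,"wz":0,"grip":1}]}' 100
python3 -c "
from h import *
s=sense();P,r=tool();print('tool force',r.T@s['contact_force'],s['wrist_torque'],P);togo([.5774,.0418,.0146],170.1)"
```

```text
t: 29.75
eef_pos: [0.5777, 0.0403, 0.0152]
eef_rot: [-0.272, -3.128, 0.0]
contact_force: [-12.5, -9.7, 4.7]
width: 0.499
grip_force: 102.8
tool force [ 10.68672044 -11.72625447  -4.65626045] [-2.2486745   2.69258885  0.27371824] [0.57766845 0.04032335 0.01520826]
pos [0.5777 0.0403 0.0152] yaw 170.0 tilt [-0.002  0.    -1.   ] units [0.02 0.06 0.02] wz -0.01
t: 30.25
eef_pos: [0.5776, 0.0403, 0.0151]
eef_rot: [-0.273, -3.123, 0.007]
contact_force: [-18.5, -13.5, 10.8]
width: 0.498
grip_force: 103.7
tool force [ 15.93954816 -16.58370117 -10.61735598] [-2.8981489   3.89399416  0.32325884] [0.57764715 0.04029753 0.01513733]
pos [0.5776 0.0403 0.0151] yaw 170.0 tilt [-0.007 -0.004 -1.   ] units [0.02 0.06 0.02] wz -0.01
```

y contact is proven, since 9 N held with almost no normal load. x could still be held by side-fence friction, so I unload y and z and test x alone.

```bash
python3 -m pendant '{"series":[{"tx":0,"ty":-0.06,"tz":-0.04,"wx":0,"wy":0,"wz":0,"grip":1},{"tx":0,"ty":-0.06,"tz":0,"wx":0,"wy":0,"wz":0,"grip":1},{"tx":0,"ty":-0.06,"tz":0,"wx":0,"wy":0,"wz":0,"grip":1},{"tx":0,"ty":0,"tz":0,"wx":0,"wy":0,"wz":0,"grip":1},{"tx":0,"ty":0,"tz":0,"wx":0,"wy":0,"wz":0,"grip":1}]}' 100
python3 -c "
from h import *
s=sense();P,r=tool();print('tool force',r.T@s['contact_force'],s['wrist_torque'],P);togo([.5774,.0418,.0146],170.1)"
```

```text
t: 30.75
eef_pos: [0.5777, 0.0403, 0.0151]
eef_rot: [-0.27, -3.125, -0.007]
contact_force: [-12.5, -5.0, -3.5]
width: 0.5
grip_force: 102.4
tool force [11.42456338 -7.04095797  3.55259098] [-1.08866226  2.748515    0.13388514] [0.5776843  0.04029863 0.01508324]
pos [0.5777 0.0403 0.0151] yaw 170.1 tilt [-0.004  0.005 -1.   ] units [0.02 0.06 0.02] wz 0.0
```

Bed load is now about zero and x still holds 11 N with no movement, so both fences are truly in contact. Now restore the y and down press and level it.

```bash
python3 -m pendant '{"series":[{"tx":0,"ty":0,"tz":0.06,"wx":-0.03,"wy":-0.06,"wz":0,"grip":1},{"tx":-0.02,"ty":0.05,"tz":0.03,"wx":-0.02,"wy":0,"wz":0,"grip":1},{"tx":-0.02,"ty":0.05,"tz":0,"wx":0,"wy":0,"wz":0,"grip":1},{"tx":0,"ty":0.03,"tz":0,"wx":0,"wy":0,"wz":0,"grip":1},{"tx":0,"ty":0,"tz":0,"wx":0,"wy":0,"wz":0,"grip":1}]}' 100
python3 - <<'E'
from h import *
s=sense();P,r=tool();print('tool force',r.T@s['contact_force'],s['wrist_torque']);togo([.5774,.0418,.0146],170.1)
a,p=cloud("wrist");F=R.from_euler("z",-9.9,degrees=True).as_matrix()
g=(p-[.5402,.0087,0])@F;z=g[...,2]
m=(z>.05)&(z<.07)&(abs(g[...,0]-.031)<.05)&(abs(g[...,1]-.039)<.017)
s=g[m];f=s[(abs(s[:,0]-.031)<.024)];A=np.c_[f[:,:2],np.ones(len(f))]
print("block top plane",np.round(np.linalg.lstsq(A,f[:,2],rcond=None)[0],4),"z",np.median(f[:,2]),"x",np.percentile(s[:,0],[1,99]))
E
```

```text
t: 31.25
eef_pos: [0.5777, 0.0403, 0.0148]
eef_rot: [-0.272, -3.129, -0.001]
contact_force: [-21.2, -12.5, 19.3]
width: 0.498
grip_force: 105.3
tool force [ 18.77972493 -15.94207679 -19.2771447 ] [-2.69760799  4.65106474  0.30299309]
pos [0.5777 0.0403 0.0148] yaw 170.1 tilt [-0.001  0.001 -1.   ] units [0.02 0.06 0.01] wz -0.0
block top plane [-0.0024  0.0002  0.0614] z 0.061351635498831686 x [0.00108322 0.05988572]
```

Seated flat, tilt about 0, pressing about 19 N and 16 N on the fences and about 19 N down. Hold once to confirm it is steady, then hand in.

```bash
python3 -m pendant '{"series":[{"tx":0,"ty":0,"tz":0,"wx":0,"wy":0,"wz":0,"grip":1},{"tx":0,"ty":0,"tz":0,"wx":0,"wy":0,"wz":0,"grip":1},{"tx":0,"ty":0,"tz":0,"wx":0,"wy":0,"wz":0,"grip":1},{"tx":0,"ty":0,"tz":0,"wx":0,"wy":0,"wz":0,"grip":1},{"tx":0,"ty":0,"tz":0,"wx":0,"wy":0,"wz":0,"grip":1}]}' 100
python3 -c "
from bench import *
print(job_done())"
```

```text
t: 31.8
eef_pos: [0.5777, 0.0403, 0.0148]
eef_rot: [-0.272, -3.129, -0.001]
contact_force: [-22.3, -12.8, 17.5]
width: 0.502
grip_force: 105.3
the job is handed in; nothing more can be done
None
```

I handed the job in at about 32 s: the plate hangs free on the peg, and the block stands flat in the corner, still gripped and pressed at about 20 N on the back fence and 16 N on the side fence; the first block grasp slipped off its top and was redone.

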